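# Pin a cutter grinder's swivel head back in line

## Robot

A 6-joint arm with a two-finger parallel gripper is mounted at the origin on the work surface. World frame = base frame: x ahead of the robot, y to its left, z up, the work surface at z = 0. Lengths are in m, angles in rad, forces in N, time in s.
With the tool pointing down it reaches from about 0.35 to 0.975 m from the base axis. Payload 4.9 kg.
Tool frame: the origin (TCP) lies at the very end of the fingers, on their centre line; the grasp point (between the pads) lies manip.grip_point_offset behind it (manip.grip_point_offset is the distance from the TCP to the grasp point, in m); z points along the fingers, y is the direction in which the jaws open and shut (so a half turn about z gives the same grasp; the last joint's range is limited). The gripper opens to 85 mm and grips with 20 to 120 N. Pads are 22 mm wide; open, the fingers measure 114 mm over their backs; the gripper's body (76 mm by 85 mm) begins 54 mm behind the grasp point. The pads swing forward as they close: fully open they stand 13 mm farther back than shut.
Start: joints at [-1.35, 0.053, 1.613, -0, 1.476, -0.119], TCP at [0.208, -0.589, 0.207] pointing down, gripper open.
Joint ranges: [-3.01, 3.01], [-1.01, 2.22], [0.06, 2.58], [-1.02, 4.17], [0.09, 2.62], [-3.14, 3.14]. Speed limits (rad/s): [2.57, 2.57, 3.14, 3.14, 3.14, 3.14].

## Interface

Orientations are given as a unit quaternion [w, x, y, z].
In Python, from plant import status, grab_frame, camera_params, ticket, boxes_of, outline_of, manip gives the robot as it stands. The module is installed in compiled form; this text tells all that it offers.
- The arm moves only by the tool play_rows, never from a script. Its argument "deltas" is a list of rows, each a list of 2 entries, a list of its own where there are three numbers: the shift along the world's x, y, z in m, then the turn about the world's z in rad. A call has 1 to 5 rows; each row is the pose to reach, as a shift and turn from the pose commanded when the call began; what a row does not reach only later rows make up. A row lasts 1/8 s, in which the tool goes at most 62.5 mm and 10.7 degrees, less where a joint would pass 70% of its speed; a pose out of reach is approached as far as the arm can. A call with a gripper value outside its range is refused whole. "grip" is the opening, from -1 (shut) to 1 (fully open), set as the call begins (left out, the last holds). The fingers move at their own pace and stop on an object; the grip force is fixed at half the most. Time passes only in rows, so rows that repeat a pose let the fingers close. It gives the time, the measured TCP pose, the force and the opening at its end, in the units of the state.
- status.state(): the state, without advancing time (a new reading comes with each control period).
- grab_frame(name): name is "scene" or "side" or "wrist"; returns (picture, depth): 384x512x3 uint8, blue, green, red; 384x512 float32, m along the optical axis (not along the pixel's ray), 0 where there is no reading.
- camera_params(name): a dict with "mtx" (3x3 intrinsics, pixels), "world_from_camera" (4x4, takes a point from camera to world coordinates). Camera axes: x right, y up, looking along -z (the intrinsics and any distortion apply to the point x, -y, -z); pixel columns grow to the right and rows downward; lengths in m; the calibration is good to about 2 mm. A picture is of the moment at which its call begins: read the wrist's pose just before it. camera_params takes no time and is no camera call; for the wrist camera it gives the pose at the moment of the call.
- ticket.job_done(): hands the job in, once; it reports no verdict.
Trained networks look in the newest picture that a camera, given by its name, has taken for a name from the list of things; names that differ only in an ending like _2 or _b are one class to them, and where a whole thing is asked for, a point or a joint stands for the part that bears it (a point fixed in the world has none). Each returns a list of dicts, best first, with "confidence" (0 to 1); they miss things now and then, are a little off and sometimes report something else, mostly with a low value. They report only what shows in the picture. A call takes as long as a camera call.
- boxes_of(camera, name): "box" ([left, top, right, bottom] in pixels, round what is visible of it).
- outline_of(camera, name): "region" (384x512 bool, what is visible of it) and "box" ([left, top, right, bottom] in pixels, round what is visible of it).
The state is a dict: "time": time; "joint_pos": joint angles; "joint_vel": joint speeds; "joint_efforts": joint torques, N m; "tool_pos": TCP position; "tool_rot": TCP orientation; "contact_force": force on the tool from outside, world axes, zero at the start; "ft_torque": the same for the moment, N m; "gripper_width": opening from 0.0 (shut) to 1.0 (fully open).
Only numpy, scipy, OpenCV 4.12 (cv2) and the standard library are available. Lean on these libraries where they do the work, as an engineer would, in place of code of your own. Each camera call takes 0.05 s, during which the arm holds its last target.

## Task

The spindle head on the cutter grinder is out of line with the index plate under it. Take the red tapered pin from the wooden rack and press it down through the larger flange hole and the plate's hole below until its collar sits flat, so that it draws the head into line, then put the black-handled lock pin fully home in the smaller flange hole beside it. Use steady hand pressure, about 25 N at most, let the pin find its own way sideways, move the head only with the pins, and leave both pins in and everything else as it is.

Things in the scene. Friction and masses are not known exactly. Their poses are not given: they have to be found in the camera images.
- taper_pin: Tapered alignment pin, RED handle, in any of the rack's three holes, shank hidden. Origin: centre of the collar's underside; z up the handle. Above it: collar 28 mm across, 6 mm thick, then a round handle 16 mm across, its top 52 mm above the origin. Below: 18 mm of shank 20 mm across, then an even taper to 11 mm across at the blunt tip (flat of 9 mm), 50 mm below the origin. About 140 g.
- lock_pin: Straight lock pin, BLACK handle, standing in another hole of the rack. Collar, handle and origin as on the taper pin. Shank 12 mm across, 42 mm long below the origin, its last 6 mm narrowing to a nose 7 mm across. About 140 g.
- gauge_pin: Bystander: thin pin with a BLUE handle in the third hole of the rack, same collar and handle. Not needed; leave it in the rack.
- pin_rack: Fixed wooden rack, 70 x 190 x 60 mm, its three loose 23 mm holes 62 mm apart along its y. Origin: centre of its underside. The collars of the pins rest on its top, 60 mm above the table.
- bed: The grinder's fixed grey bed, steel top 65 mm above the table. Origin: on the table under the head's pivot; y along the bed. Clamped on it is a steel index plate (top 106 mm above the table) with two holes like the flange's, 40 mm deep, on the same circle. It does not move, but its angle is not recorded: where its holes are can only be seen through the flange holes or felt with the pin.
- swivel: Spindle head on a flange 12 mm thick. Origin: pivot axis at the flange's top face, 119 mm above the table; head up to 108 mm higher. Turns about z only, stiffly (1.1 N m, 10 N at the holes; drawing it takes 12 to 20 N down on the pin), and stays put. At the start the plate's holes lie 7 to 10 mm from the flange's along the circle, so roughly along the head's x; which way is not recorded.
- taper_hole (a point): Mouth centre of the larger flange hole (21.4 mm across, sharp edge) in the flange's top face, for the red tapered pin; at (-40, -100, 0) mm in the head's frame, moving with the head. The 20 mm shank has 1.4 mm of play there.
- lock_hole (a point): Mouth centre of the smaller flange hole (14 mm across, sharp edge) in the flange's top face, for the black lock pin; at (+40, -100, 0) mm in the head's frame, moving with the head.
- oil_bottle: Bystander: yellow oil bottle, 56 mm across, 130 mm tall. Origin: centre of its underside.
- wrench: Bystander: steel wrench, 160 mm long, lying on the table.
- grinding_wheel: Bystander: pink grinding wheel, 100 mm across, 20 mm thick, lying flat.
- swarf_cup: Bystander: grey cup, 72 mm across, 70 mm tall.
- endmill: Bystander: steel and gold-coloured end mill, 95 mm long, 16 mm thick, lying on the table.
- collet: Bystander: steel collet, 36 mm across, 42 mm tall, standing on the table.

How it is judged:
By the outcome, as a careful person would: the job done as asked, in the order asked, and still so for the second after the job is handed in, with the robot touching nothing.
It also fails if it takes over 72 s, if anything falls off the work surface, if the arm or the gripper's body presses on something with over 40 N, if the wrist force passes 120 N, or if a joint passes its speed limit or range.

## Working session

There is one attempt and no reset: what is moved stays moved. The work goes in short steps, Python scripts to look and compute and a tool call to move; the robot and the scene stay as the last step left them, time stands still between calls to the robot, and variables do not carry over. Pictures are saved under pics/ and viewed, and the job is handed in when it is done.

Besides the shell and the picture viewer there is one more tool, called after ">>>" by a JSON object that holds its "fn" and its "kwargs", one argument or row to a line. play_rows: Moves the arm, as the interface text tells. Its arguments: {"type":"object","properties":{"deltas":{"type":"array"},"grip":{"type":"number"}},"required":["deltas"]}

```bash
mkdir -p pics; cat > h.py <<'E'
import numpy as np, cv2
from plant import status, grab_frame, camera_params, ticket, boxes_of, outline_of, manip
def shot(cam,fn,crop=None,scale=1):
    p=camera_params(cam); im,d=grab_frame(cam)
    o=im
    if crop: l,t,r,b=crop; o=im[t:b,l:r]
    if scale!=1: o=cv2.resize(o,None,fx=scale,fy=scale,interpolation=cv2.INTER_CUBIC)
    cv2.imwrite('pics/'+fn,o); np.savez('pics/'+fn+'.npz',im=im,d=d,K=p['mtx'],T=p['world_from_camera'])
    return im,d,np.array(p['mtx']),np.array(p['world_from_camera'])
def world(u,v,z,K,T):  # z = depth
    return (T@np.array([(u-K[0,2])/K[0,0]*z,-(v-K[1,2])/K[1,1]*z,-z,1]))[:3]
def onplane(u,v,h,K,T):
    r=T[:3,:3]@np.array([(u-K[0,2])/K[0,0],-(v-K[1,2])/K[1,1],-1]); o=T[:3,3]
    return o+r*(h-o[2])/r[2]
def proj(P,K,T):
    c=np.linalg.inv(T)@np.append(P,1); return K[0,0]*c[0]/-c[2]+K[0,2],K[1,1]*c[1]/c[2]+K[1,2]
def cloud(d,K,T):
    v,u=np.mgrid[:d.shape[0],:d.shape[1]]
    P=np.stack([(u-K[0,2])/K[0,0]*d,-(v-K[1,2])/K[1,1]*d,-d],-1)
    return P@T[:3,:3].T+T[:3,3]
E
python3 - <<'E'
from h import *
print([a for a in dir(manip) if a[0]!='_'], manip.grip_point_offset)
for c in ('scene','side','wrist'):
    im,d,K,T=shot(c,c+'0.png'); print(c,K.round(1).tolist(),T.round(3).tolist(), {k for k in camera_params(c)})
    for n in (['taper_pin','lock_pin','gauge_pin','pin_rack','swivel','taper_hole','lock_hole'] if c!='wrist' else []):
        b=boxes_of(c,n); print(n,[(np.round(x['box']).tolist(),round(x['confidence'],2)) for x in b[:3]])
print(status.state())
E
```

```text
['IKError', 'grip_point_offset'] 0.0187
scene [[492.0, 0.0, 249.9], [0.0, 492.0, 190.7], [0.0, 0.0, 1.0]] [[-0.146, -0.817, 0.558, 1.347], [0.989, -0.114, 0.092, 0.189], [-0.012, 0.566, 0.825, 1.288], [0.0, 0.0, 0.0, 1.0]] {'mtx', 'world_from_camera'}
taper_pin [([156.0, 183.0, 165.0, 199.0], 0.66)]
lock_pin []
gauge_pin [([172.0, 186.0, 182.0, 200.0], 0.48)]
pin_rack [([124.0, 183.0, 197.0, 219.0], 0.76)]
swivel [([247.0, 129.0, 332.0, 236.0], 0.91), ([174.0, 257.0, 223.0, 276.0], 0.62)]
taper_hole [([245.0, 125.0, 329.0, 237.0], 0.9)]
lock_hole [([247.0, 129.0, 331.0, 239.0], 0.8)]
side [[426.4, 0.0, 260.1], [0.0, 426.4, 189.9], [0.0, 0.0, 1.0]] [[-0.88, 0.298, -0.37, 0.047], [-0.475, -0.582, 0.66, 0.938], [-0.019, 0.756, 0.654, 0.985], [0.0, 0.0, 0.0, 1.0]] {'mtx', 'world_from_camera'}
taper_pin []
lock_pin []
gauge_pin [([280.0, 149.0, 290.0, 165.0], 0.59), ([270.0, 138.0, 308.0, 187.0], 0.43), ([181.0, 172.0, 301.0, 232.0], 0.42)]
pin_rack [([272.0, 140.0, 311.0, 188.0], 0.72)]
swivel [([298.0, 136.0, 303.0, 145.0], 0.67), ([183.0, 175.0, 297.0, 234.0], 0.57)]
taper_hole [([179.
[... 312 characters left out ...]
t_pos': array([-1.35000834e+00,  5.26806135e-02,  1.61291710e+00, -3.74012455e-07,
        1.47599285e+00, -1.18996097e-01]), 'joint_vel': array([-1.00542138e-03,  5.56048265e-04, -1.47008079e-03,  4.57108598e-05,
       -1.58220238e-04, -1.32780709e-05]), 'joint_efforts': array([-6.04226188e-04, -3.93667459e+01, -3.70459592e+01, -1.12054436e-04,
        4.54591673e-04,  1.20152430e-05]), 'tool_pos': array([ 0.2082995 , -0.58924218,  0.20650538]), 'tool_rot': array([ 1.05312751e-06,  9.85603023e-01,  1.69075964e-01, -1.32761630e-07]), 'contact_force': array([-1.03811978, -0.72937459,  0.32621594]), 'ft_torque': array([0.00314377, 0.01263006, 0.03043657]), 'gripper_width': 0.9982633198008574}
```

View pics/scene0.png

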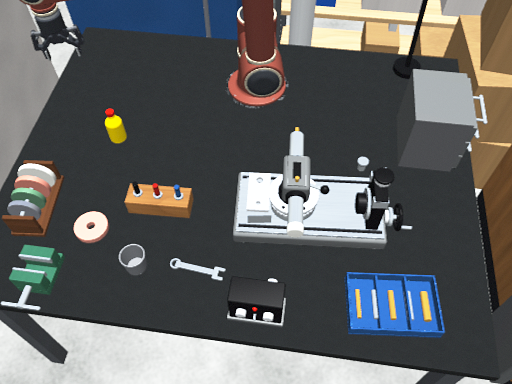

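View pics/side0.png

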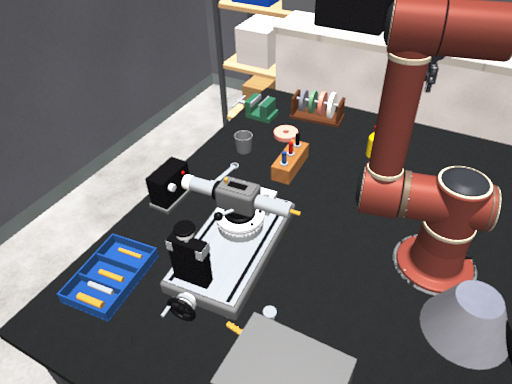

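View pics/wrist0.png

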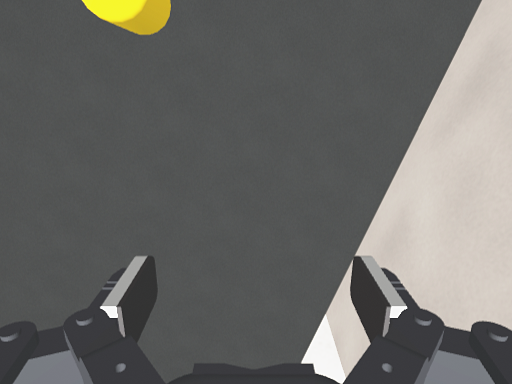

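```bash
python3 - <<'E'
import cv2
a=cv2.imread('pics/scene0.png')[110:270,110:370]; cv2.imwrite('pics/s0c.png',cv2.resize(a,None,fx=3,fy=3,interpolation=2))
a=cv2.imread('pics/side0.png')[120:250,160:330]; cv2.imwrite('pics/d0c.png',cv2.resize(a,None,fx=4,fy=4,interpolation=2))
E
```

```text
(no output)
```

View pics/s0c.png

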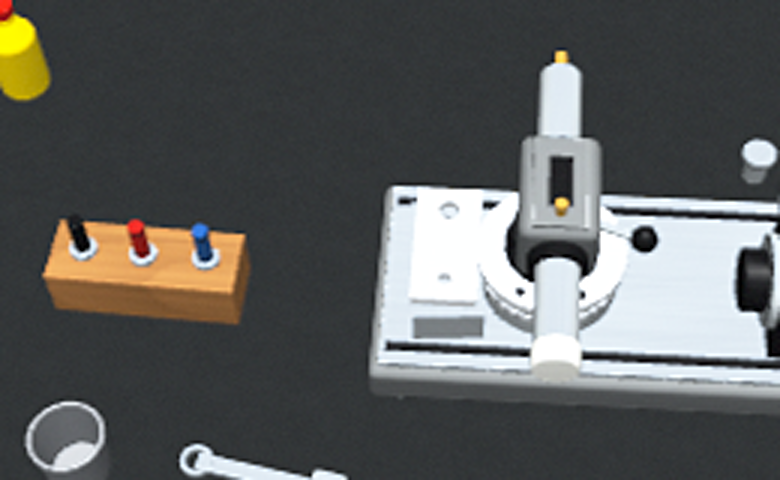

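View pics/d0c.png

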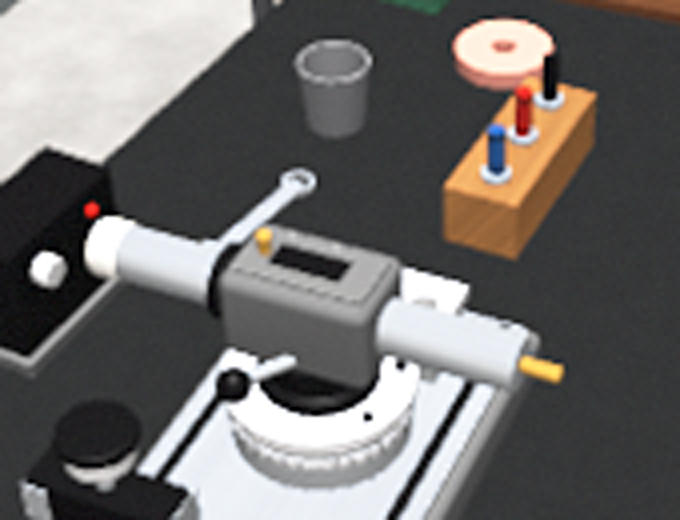

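The scene view shows black, red and blue handles in the rack at about (137,190), (156,190) and (178,192). The larger flange hole is near (260,180) and the smaller near (258,202), so the head's x lies roughly along world +x.

```bash
python3 - <<'E'
from h import *
for c,px in (('scene',{'blk':(135,185),'red':(155,185),'blu':(177,187),'T':(259.5,180),'L':(258,202.5)}),('side',{'blk':(297,135),'red':(290.5,143),'blu':(284,153)})):
    f=np.load(f'pics/{c}0.png.npz'); K,T,d=f['K'],f['T'],f['d']
    for n,(u,v) in px.items(): print(c,n,onplane(u,v,.119 if len(n)==1 else .110,K,T).round(4), world(u,v,d[int(v),int(u)],K,T).round(3))
    P=cloud(d,K,T); 
    if c=='scene':
        m=(abs(P[...,2]-.119)<.004); m[:, :235]=0; m[:,335:]=0; 
        Q=P[m]; print(len(Q),Q[:,:2].min(0),Q[:,:2].max(0))
        w=m.copy(); w[:,275:]=0; r=cv2.minAreaRect(P[w][:,:2].astype(np.float32)*1000); print('plate',r)
        m=abs(P[...,2]-.060)<.004; m[:,:120]=0;m[:,200:]=0;m[:175]=0;m[225:]=0
        print('rack',cv2.minAreaRect(P[m][:,:2].astype(np.float32)*1000))
    b=P[...,2]; 
E
```

```text
scene blk [ 0.5765 -0.2795  0.11  ] [ 0.577 -0.279  0.111]
scene red [ 0.5684 -0.2211  0.11  ] [ 0.571 -0.22   0.114]
scene blu [ 0.5664 -0.1554  0.11  ] [ 0.567 -0.155  0.111]
scene T [0.5146 0.081  0.119 ] [0.507 0.08  0.109]
scene L [0.593  0.0874 0.119 ] [0.587 0.087 0.109]
1678 [ 0.02717823 -0.06137661] [0.89771396 0.25337521]
plate ((461.318359375, 60.26502990722656), (894.9873657226562, 110.01488494873047), 8.64687442779541)
rack ((569.3275756835938, -221.20709228515625), (76.1795654296875, 191.17898559570312), 2.1952998638153076)
side blk [ 0.5687 -0.2773  0.11  ] [ 0.569 -0.278  0.11 ]
side red [ 0.568 -0.22   0.11 ] [ 0.567 -0.218  0.112]
side blu [ 0.5621 -0.1547  0.11  ] [ 0.559 -0.149  0.115]
```

>>> {"fn": "play_rows", "kwargs": {
  "deltas": [
    [[0.25,0.37,0.02],-0.29],
    [[0.25,0.37,0.02],-0.29],
    [[0.25,0.37,0.02],-0.29],
    [[0.25,0.37,0.02],-0.29],
    [[0.25,0.37,0.02],-0.29]
  ]
}}

```text
time: 1.48
tool_pos: [0.3839, -0.3289, 0.2208]
tool_rot: [0.0, 1.0, 0.025, 0.0]
contact_force: [1.4, -0.8, 1.1]
gripper_width: 0.999
```

>>> {"fn": "play_rows", "kwargs": {
  "deltas": [
    [[0,0,0],0],
    [[0,0,0],0],
    [[0,0,0],0]
  ]
}}

```text
time: 1.85
tool_pos: [0.3824, -0.3316, 0.2203]
tool_rot: [-0.0, 1.0, 0.024, -0.0]
contact_force: [-0.1, 0.2, -0.3]
gripper_width: 0.999
```

>>> {"fn": "play_rows", "kwargs": {
  "deltas": [
    [[0.078,0.116,0],0],
    [[0.078,0.116,0],0],
    [[0.078,0.116,0],0],
    [[0.078,0.116,0],0]
  ]
}}

```text
time: 2.35
tool_pos: [0.461, -0.2151, 0.2203]
tool_rot: [0.0, 1.0, 0.025, -0.0]
contact_force: [-0.3, 0.2, -0.7]
gripper_width: 0.997
```

```bash
python3 - <<'E'
from h import *
im,d,K,T=shot('wrist','w1.png'); print(status.state()['tool_pos'],T.round(3).tolist())
for n in ['taper_pin','lock_pin']:
    b=boxes_of('wrist',n); print(n,[(np.round(x['box']).tolist(),round(x['confidence'],2)) for x in b[:3]])
E
```

```text
[ 0.46059964 -0.21574097  0.22032643] [[0.049, 0.95, 0.309, 0.54], [-0.999, 0.047, 0.016, -0.21], [0.001, -0.31, 0.951, 0.388], [0.0, 0.0, 0.0, 1.0]]
taper_pin [([249.0, 30.0, 283.0, 68.0], 0.63)]
lock_pin [([323.0, 35.0, 364.0, 67.0], 0.92)]
```

View pics/w1.png

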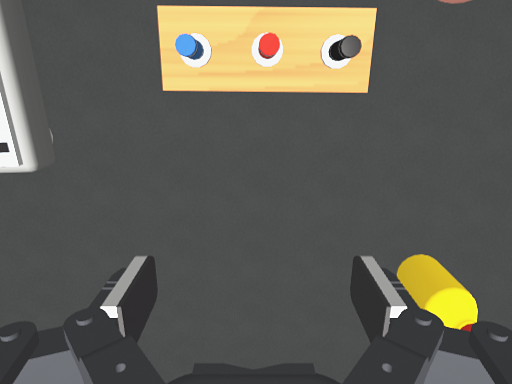

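Rack seen from the wrist: red top at (269,44) with its collar at (267,50), and black top at (350,46) with its collar at (337,51). The rack is nearly square to the image.

```bash
python3 - <<'E'
from h import *
f=np.load('pics/w1.png.npz'); K,T,d=f['K'],f['T'],f['d']
hsv=cv2.cvtColor(f['im'],cv2.COLOR_BGR2HSV)
P=cloud(d,K,T)
for n,u,v,z in (('red',269,43,.112),('redc',267,50,.066),('blk',350,46,.112),('blkc',337.5,51,.066),('blu',187,45,.112),('bluc',195.5,50,.066)): print(n,onplane(u,v,z,K,T).round(4),world(u,v,d[int(v),int(u)],K,T).round(4))
for n,b in (('red',(245,25,290,70)),('blk',(318,30,366,72))):
    l,t,r,bb=b; Q=P[t:bb,l:r].reshape(-1,3); Q=Q[Q[:,2]>.105]; print(n,len(Q),(Q.min(0)+Q.max(0))/2,Q.min(0),Q.max(0))
    Q=P[t:bb,l:r].reshape(-1,3); Q=Q[abs(Q[:,2]-.066)<.002]; print(n,len(Q),Q.min(0),Q.max(0))
E
```

```text
red [ 0.5687 -0.2202  0.112 ] [ 0.5687 -0.2202  0.1124]
redc [ 0.5678 -0.2206  0.066 ] [ 0.5636 -0.2189  0.1145]
blk [ 0.5697 -0.2814  0.112 ] [ 0.5696 -0.2812  0.1125]
blkc [ 0.5701 -0.2828  0.066 ] [ 0.5668 -0.2751  0.1001]
blu [ 0.5643 -0.1586  0.112 ] [ 0.5642 -0.1589  0.1134]
bluc [ 0.5647 -0.1576  0.066 ] [ 0.5614 -0.1644  0.1085]
red 411 [ 0.5579058  -0.21893696  0.24673669] [ 0.53957179 -0.22829628  0.10521421] [ 0.57623981 -0.20957764  0.38825917]
red 360 [ 0.5552506  -0.23379252  0.06432998] [ 0.58218249 -0.20717539  0.06790947]
blk 443 [ 0.55873458 -0.24937152  0.24668261] [ 0.53957179 -0.28916541  0.10510606] [ 0.57789737 -0.20957764  0.38825917]
blk 393 [ 0.55661058 -0.29352305  0.06410778] [ 0.5837646  -0.26803826  0.06790704]
```

>>> {"fn": "play_rows", "kwargs": {
  "deltas": [
    [[0.01,0.14,-0.03],0.03],
    [[0.01,0.2,-0.05],0.03],
    [[0.01,0.28,-0.05],0.03],
    [[0.01,0.28,-0.05],0.03],
    [[0.01,0.28,-0.05],0.03]
  ]
}}

```text
time: 3.12
tool_pos: [0.4707, 0.0664, 0.1701]
tool_rot: [0.0, 0.999, 0.04, -0.0]
contact_force: [0.5, -0.5, 0.5]
gripper_width: 0.999
```

```bash
python3 - <<'E'
from h import *
im,d,K,T=shot('wrist','w2.png'); print(status.state()['tool_pos'],T.round(3).tolist())
E
```

```text
[0.47028678 0.06905777 0.16949958] [[0.079, 0.948, 0.308, 0.549], [-0.997, 0.075, 0.025, 0.074], [0.001, -0.309, 0.951, 0.338], [0.0, 0.0, 0.0, 1.0]]
```

View pics/w2.png

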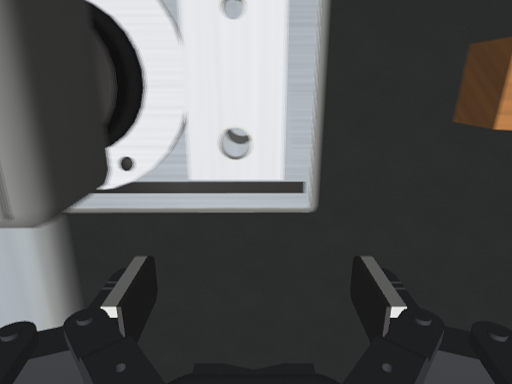

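The larger hole is at about (236,143) and the smaller at (233,7). I'll zoom in on both.

```bash
python3 - <<'E'
from h import *
f=np.load('pics/w2.png.npz'); K,T,d=f['K'],f['T'],f['d']
a=f['im'][120:166,210:262]; b=f['im'][0:40,210:262]
cv2.imwrite('pics/w2c.png',np.vstack([cv2.resize(b,(624,240),interpolation=cv2.INTER_NEAREST)[:, :],cv2.resize(a,(624,368),interpolation=cv2.INTER_NEAREST)])[:600])
for u,v in ((200,100),(270,100),(225,150),(236,150),(246,138),(236,134)): print(u,v,world(u,v,d[v,u],K,T).round(4))
for v in (136,140,143,147,151,155): print(v,[round(float(world(u,v,d[v,u],K,T)[2])*1000) for u in range(216,258,2)])
E
```

```text
200 100 [0.5365 0.1066 0.1195]
270 100 [0.5399 0.063  0.1193]
225 150 [0.5047 0.0899 0.1118]
236 150 [0.5042 0.0826 0.1064]
246 138 [0.5091 0.0765 0.0813]
236 134 [0.5103 0.0846 0.0729]
136 [118, 119, 119, 119, 105, 105, 106, 102, 94, 87, 83, 76, 73, 70, 70, 70, 74, 78, 85, 120, 119]
140 [120, 120, 118, 115, 106, 105, 105, 106, 104, 102, 98, 93, 92, 91, 90, 90, 92, 97, 103, 118, 119]
143 [120, 119, 119, 113, 106, 106, 107, 106, 106, 106, 105, 105, 104, 103, 103, 104, 103, 105, 105, 118, 121]
147 [121, 120, 119, 118, 110, 105, 106, 106, 107, 107, 106, 106, 106, 107, 107, 106, 106, 106, 105, 118, 119]
151 [120, 119, 120, 119, 116, 111, 105, 106, 107, 107, 107, 106, 107, 106, 106, 105, 107, 107, 118, 120, 120]
155 [119, 119, 119, 120, 119, 119, 116, 112, 111, 106, 106, 105, 106, 107, 106, 111, 116, 118, 120, 120, 119]
```

View pics/w2c.png

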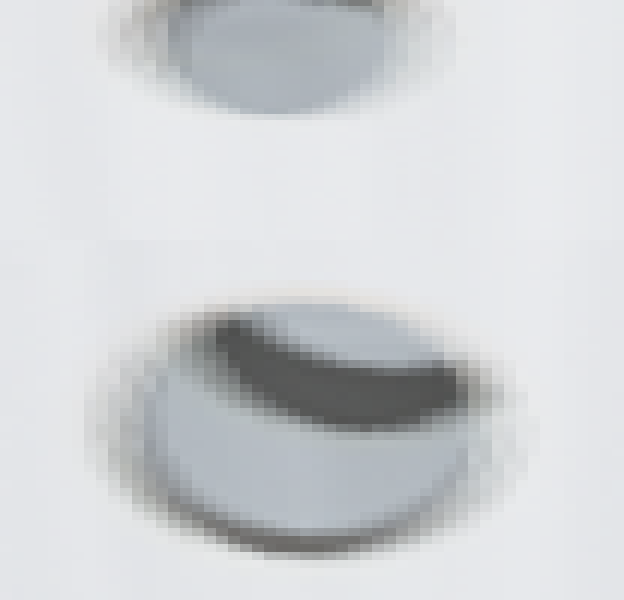

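```bash
python3 - <<'E'
from h import *
from scipy.optimize import least_squares
f=np.load('pics/w2.png.npz'); K,T,d=f['K'],f['T'],f['d']
def fit(pts,z,r,fixr=True):
    Q=np.array([onplane(u,v,z,K,T)[:2] for u,v in pts])*1000
    s=least_squares(lambda p:np.hypot(*(Q-p[:2]).T)-(r if fixr else p[2]),[Q[:,0].mean()+(5 if z<.11 else 0),Q[:,1].mean(),r])
    return s.x.round(2),s.fun.round(2)
c=lambda x,y:(210+x/12-.5,120+(y-240)/8-.5)
mouth=[c(*p) for p in ((110,430),(160,340),(300,297),(440,335),(515,430),(470,500),(310,557),(150,500))]
print('mouth',fit(mouth,.119,10.7),fit(mouth,.119,10.7,False))
arc=[c(*p) for p in ((230,375),(270,400),(320,420),(380,432),(440,428),(468,415))]
print('plate',fit(arc,.106,10.7),fit(arc,.106,10.7,False))
s=lambda x,y:(210+x/12-.5,y/6-.5)
sm=[s(*p) for p in ((130,60),(450,60),(275,113),(400,92),(170,90))]
print('small',fit(sm,.119,7))
E
```

```text
mouth (array([511.13,  82.91,  10.7 ]), array([ 0.14,  0.  , -0.07, -0.29,  0.44, -0.24, -0.09, -0.11])) (array([511.13,  82.91,  10.67]), array([ 0.16,  0.03, -0.05, -0.26,  0.47, -0.21, -0.06, -0.08]))
plate (array([519.81,  79.74,  10.7 ]), array([ 0.1 , -0.15, -0.12,  0.17,  0.23, -0.25])) (array([519.59,  79.78,  10.5 ]), array([ 0.13, -0.15, -0.14,  0.15,  0.23, -0.22]))
small (array([590.43,  88.92,   7.  ]), array([ 0.87,  0.99, -0.58,  0.02,  0.26]))
```

The plate hole is about 9.3 mm from the flange hole, at (+8.7,−3.2) mm, which fits the tangent of the circle. The overlap centre is near (0.5155, 0.0813). Next I'll fetch the red pin.

>>> {"fn": "play_rows", "kwargs": {
  "deltas": [
    [[0.098,-0.287,0],-0.02],
    [[0.098,-0.287,0],-0.02],
    [[0.098,-0.287,0],-0.02],
    [[0.098,-0.287,0],-0.02],
    [[0.098,-0.287,0],-0.02]
  ],
  "grip": -0.05
}}

```text
time: 3.8
tool_pos: [0.5687, -0.226, 0.1705]
tool_rot: [0.0, 1.0, 0.028, 0.0]
contact_force: [1.2, 0.5, 1.2]
gripper_width: 0.473
```

>>> {"fn": "play_rows", "kwargs": {
  "deltas": [
    [[0,0,0],0],
    [[0,0,0],0]
  ]
}}

```text
time: 4.05
tool_pos: [0.5683, -0.2226, 0.1702]
tool_rot: [-0.0, 1.0, 0.029, -0.0]
contact_force: [-0.0, 0.1, 0.2]
gripper_width: 0.472
```

>>> {"fn": "play_rows", "kwargs": {
  "deltas": [
    [[0,0.002,-0.03],0],
    [[0,0.002,-0.06],0],
    [[0,0.002,-0.085],0],
    [[0,0.002,-0.095],0],
    [[0,0.002,-0.095],0]
  ]
}}

```text
time: 4.68
tool_pos: [0.5686, -0.2189, 0.0753]
tool_rot: [-0.0, 1.0, 0.03, -0.0]
contact_force: [-0.1, 0.4, -0.4]
gripper_width: 0.477
```

>>> {"fn": "play_rows", "kwargs": {
  "deltas": [
    [[0,0,0],0],
    [[0,0,0],0],
    [[0,0,0],0],
    [[0,0,0],0]
  ],
  "grip": -1
}}

```text
time: 5.18
tool_pos: [0.5702, -0.2203, 0.0773]
tool_rot: [0.001, 1.0, 0.03, 0.001]
contact_force: [-0.2, -0.3, 5.2]
gripper_width: 0.144
```

>>> {"fn": "play_rows", "kwargs": {
  "deltas": [
    [[0,0,0.03],0],
    [[0,0,0.06],0],
    [[0,0,0.1],0],
    [[0,0,0.13],0],
    [[0,0,0.13],0]
  ]
}}

```text
time: 5.8
tool_pos: [0.5704, -0.2202, 0.2081]
tool_rot: [0.001, 1.0, 0.03, 0.002]
contact_force: [-0.1, -1.1, -1.5]
gripper_width: 0.145
```

```bash
python3 - <<'E'
from h import *
im,d,K,T=shot('wrist','w3.png'); s=status.state(); print(s['tool_pos'],s['contact_force'])
E
```

```text
[ 0.56923324 -0.21958804  0.20548348] [ 0.13952458  0.08590042 -2.50194151]
```

View pics/w3.png

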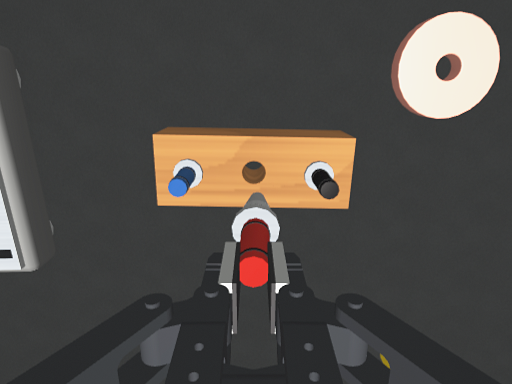

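Red pin is in the hand: collar at about (256,225), handle top at (254,270), and the middle rack hole is empty at (254,172). I'll check its pose in the hand.

```bash
python3 - <<'E'
from h import *
f=np.load('pics/w3.png.npz'); K,T,d=f['K'],f['T'],f['d']; P=cloud(d,K,T)
hsv=cv2.cvtColor(f['im'],cv2.COLOR_BGR2HSV)
cv2.imwrite('pics/w3c.png',cv2.resize(f['im'][185:295,200:310],None,fx=5,fy=5,interpolation=2))
for z,u,v in (('tip',257,200),('col',256,215),('colr',245,228),('top',254,272),('top2',254,262),('h',254,235)): print(z,P[v,u].round(4))
m=(abs(hsv[...,0].astype(int)-0)<8)&(hsv[...,1]>180)&(hsv[...,2]>200); m[:250]=0
Q=P[m]; print('top',len(Q),np.median(Q,0).round(4)); v,u=np.nonzero(m); print(u.min(),u.max(),v.min(),v.max())
print('pred top',[proj(np.array([.5695,-.2196,z]),K,T) for z in (.24,.188+.006,.138)])
E
```

```text
tip [ 0.579  -0.2206  0.1744]
col [ 0.5786 -0.2197  0.1994]
colr [ 0.5739 -0.2139  0.2075]
top [ 0.5684 -0.219   0.2433]
top2 [ 0.5736 -0.2187  0.2434]
h [ 0.577  -0.2185  0.2227]
top 730 [ 0.5688 -0.2186  0.2435]
240 267 256 286
pred top [(np.float64(255.50619047845345), np.float64(266.24568319207947)), (np.float64(254.7727387085857), np.float64(226.08458512869126)), (np.float64(254.22517104035117), np.float64(196.10181090446002))]
```

View pics/w3c.png

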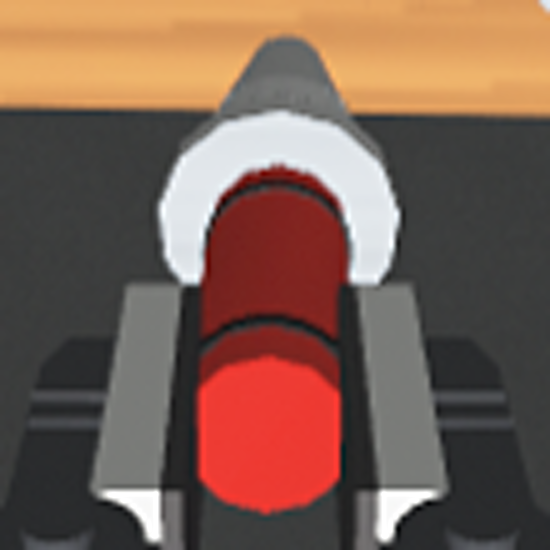

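>>> {"fn": "play_rows", "kwargs": {
  "deltas": [
    [[-0.01,0.06,0],0],
    [[-0.02,0.12,0],0],
    [[-0.034,0.18,0],0],
    [[-0.044,0.24,0],0],
    [[-0.054,0.29,0],0]
  ]
}}

```text
time: 6.48
tool_pos: [0.5128, 0.0725, 0.2022]
tool_rot: [-0.0, 1.0, 0.03, -0.002]
contact_force: [0.8, -0.3, -1.4]
gripper_width: 0.147
```

>>> {"fn": "play_rows", "kwargs": {
  "deltas": [
    [[0,0.01,0],0],
    [[0,0.01,0],0],
    [[0,0.01,0],0]
  ]
}}

```text
time: 6.85
tool_pos: [0.515, 0.0793, 0.2044]
tool_rot: [0.0, 1.0, 0.029, -0.001]
contact_force: [1.1, -0.0, -1.4]
gripper_width: 0.151
```

```bash
python3 - <<'E'
from h import *
im,d,K,T=shot('wrist','w4.png',(180,140,330,252),5); s=status.state(); print(s['tool_pos'],s['contact_force'])
shot('scene','s4.png',(220,120,340,210),6); shot('side','d4.png',(160,110,340,245),4)
for z,x,y in (('lens',.5155,.0813),('T',.5111,.0829),('P',.5198,.0797)): print(z,proj(np.array([x,y,.119]),K,T))
E
```

```text
[0.51511762 0.0791858  0.20471483] [-0.21975337  0.19607814 -1.41209617]
lens (np.float64(252.64601829099863), np.float64(187.50790928388315))
T (np.float64(250.3040273561207), np.float64(192.7143879235492))
P (np.float64(255.0041141790468), np.float64(182.37145005004896))
```

View pics/w4.png

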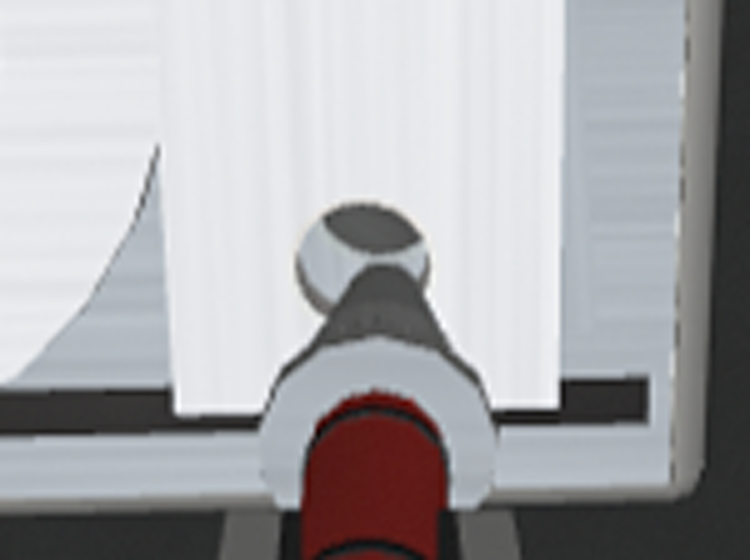

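View pics/s4.png

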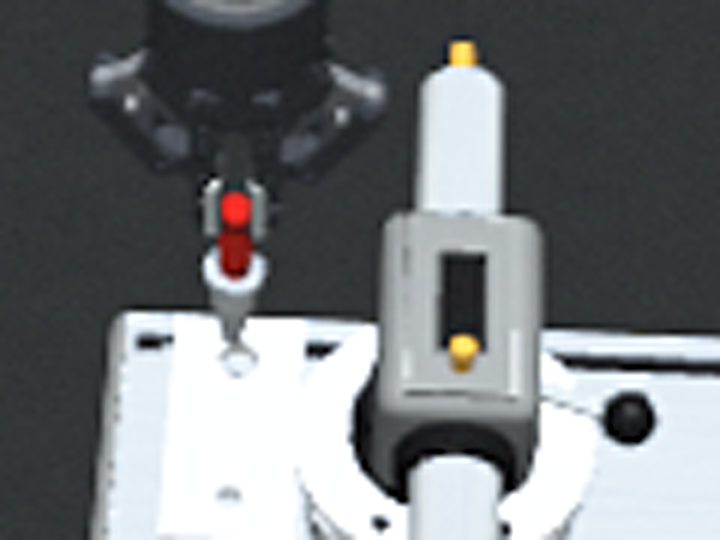

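View pics/d4.png

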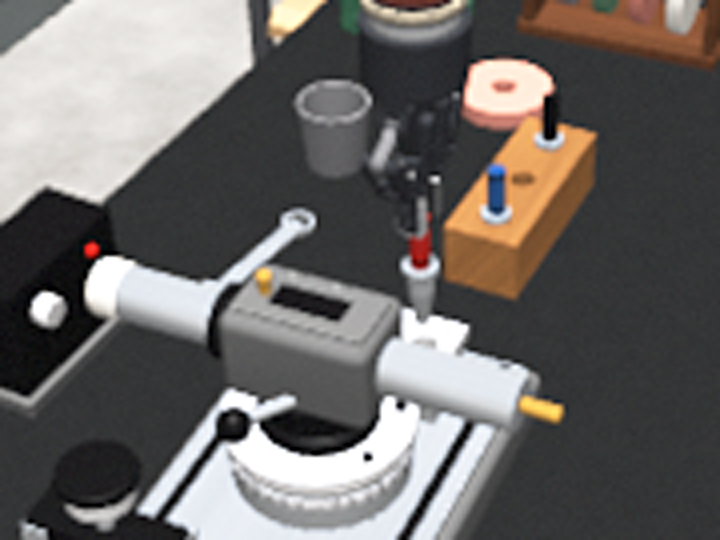

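```bash
cat > m.py <<'E'
from h import *
from scipy.optimize import least_squares
f=np.load('pics/w4.png.npz'); K,T,d=f['K'],f['T'],f['d']; P=cloud(d,K,T)
def fit(pts,z,r,x0):
    Q=np.array([onplane(u,v,z,K,T)[:2] for u,v in pts])*1000
    s=least_squares(lambda p:np.hypot(*(Q-p).T)-r,x0); return s.x.round(2),s.fun.round(2)
c=lambda x,y:(180+x/5-.4,140+y/5-.4)
print('mouth',fit([c(*p) for p in ((296,262),(330,213),(363,202),(400,213),(430,260),(310,297))],.119,10.7,(511,82)))
print('plate',fit([c(*p) for p in ((322,219),(335,236),(352,248),(370,253),(395,253),(422,244))],.106,10.7,(520,80)))
for z in (.1405,.1375): print('tip far',onplane(*c(382,264),z,K,T).round(4))
print('depths tip', [ (y,P[int(c(382,y)[1]),int(c(382,y)[0])].round(4).tolist()) for y in (268,280,300,320)])
for z,w in ((.1405,11),):
  for y in (290,310,330):
    pass
# handle axis
m=d*0
for y in (345,375): print('collar rim', world(*c(378,y),d[int(c(378,y)[1]),int(c(378,y)[0])],K,T).round(4))
print('collar edges at z~.1965', onplane(*c(262,450),.1945,K,T).round(4), onplane(*c(495,445),.1945,K,T).round(4))
hsv=cv2.cvtColor(f['im'],cv2.COLOR_BGR2HSV)
m=((hsv[...,0]<8)|(hsv[...,0]>172))&(hsv[...,1]>180)&(hsv[...,2]>200); m[:240]=0; m[:,:200]=0;m[:,310:]=0
Q=P[m]; print('top',len(Q),np.median(Q,0).round(4)); v,u=np.nonzero(m); print((u.min()+u.max())/2,(v.min()+v.max())/2, onplane((u.min()+u.max())/2,(v.min()+v.max())/2,.2425,K,T))
E
python3 m.py
```

```text
mouth (array([510.89,  81.08]), array([ 0.22, -0.21,  0.05, -0.2 , -0.37, -0.67]))
plate (array([519.64,  78.75]), array([ 0.16,  0.03, -0.  , -0.17, -0.14,  0.28]))
tip far [0.5186 0.079  0.1405]
tip far [0.5176 0.0789 0.1375]
depths tip [(268, [0.5199, 0.0799, 0.1461]), (280, [0.5209, 0.08, 0.1535]), (300, [0.5234, 0.0802, 0.1691]), (320, [0.5235, 0.0803, 0.177])]
collar rim [0.5263 0.0804 0.1939]
collar rim [0.5225 0.0802 0.1936]
collar edges at z~.1965 [0.5129 0.093  0.1945] [0.515  0.0663 0.1945]
top 16 [0.513  0.0867 0.2394]
240.0 271.5 [0.51487686 0.08671209 0.2425    ]
```

>>> {"fn": "play_rows", "kwargs": {
  "deltas": [
    [[0.0018,0.0009,-0.008],0],
    [[0.0018,0.0009,-0.016],0],
    [[0.0018,0.0009,-0.016],0]
  ]
}}

```text
time: 7.38
tool_pos: [0.5161, 0.0812, 0.1879]
tool_rot: [-0.0, 1.0, 0.03, -0.001]
contact_force: [-0.8, 0.6, -1.8]
gripper_width: 0.151
```

```bash
python3 - <<'E'
from h import *
im,d,K,T=shot('wrist','w5.png',(200,160,310,242),7); s=status.state(); print(s['tool_pos'],s['contact_force'])
E
```

```text
[0.5164521  0.08127011 0.1886401 ] [-0.22413057 -0.38500122 -1.07457605]
```

View pics/w5.png

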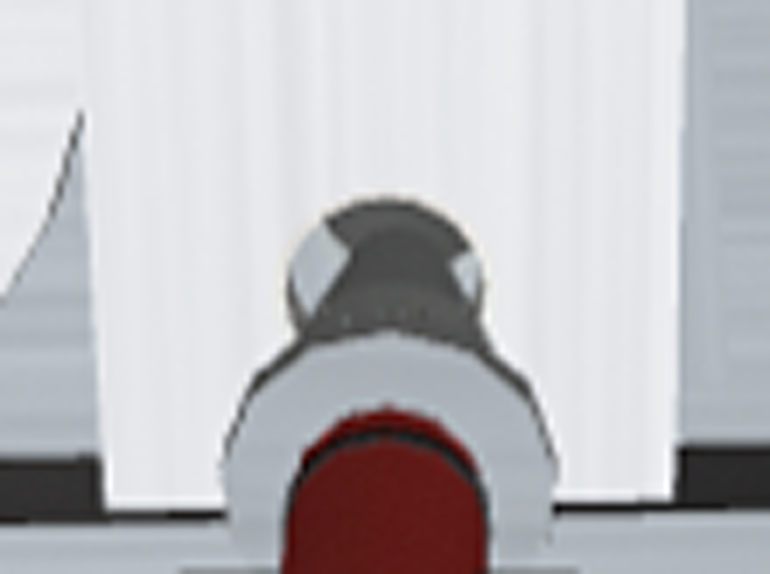

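>>> {"fn": "play_rows", "kwargs": {
  "deltas": [
    [[0,0,-0.004],0],
    [[0,0,-0.008],0],
    [[0,0,-0.012],0],
    [[0,0,-0.012],0]
  ]
}}

```text
time: 7.92
tool_pos: [0.5166, 0.0813, 0.1769]
tool_rot: [-0.0, 1.0, 0.03, -0.0]
contact_force: [-0.8, 0.3, -0.9]
gripper_width: 0.147
```

>>> {"fn": "play_rows", "kwargs": {
  "deltas": [
    [[0,0,-0.002],0],
    [[0,0,-0.004],0],
    [[0,0,-0.005],0]
  ]
}}

```text
time: 8.3
tool_pos: [0.5168, 0.0813, 0.1724]
tool_rot: [-0.0, 1.0, 0.03, -0.0]
contact_force: [-0.5, -0.3, -0.5]
gripper_width: 0.148
```

>>> {"fn": "play_rows", "kwargs": {
  "deltas": [
    [[0,0,-0.001],0],
    [[0,0,-0.002],0],
    [[0,0,-0.003],0],
    [[0,0,-0.004],0]
  ]
}}

```text
time: 8.8
tool_pos: [0.5172, 0.0813, 0.169]
tool_rot: [0.0, 1.0, 0.03, 0.0]
contact_force: [-0.5, 0.1, 2.6]
gripper_width: 0.147
```

>>> {"fn": "play_rows", "kwargs": {
  "deltas": [
    [[0,0,-0.001],0],
    [[0,0,-0.002],0],
    [[0,0,-0.003],0]
  ]
}}

```text
time: 9.18
tool_pos: [0.5182, 0.0814, 0.1679]
tool_rot: [-0.0, 1.0, 0.03, 0.002]
contact_force: [-1.4, -0.4, 10.3]
gripper_width: 0.146
```

>>> {"fn": "play_rows", "kwargs": {
  "deltas": [
    [[0.0007,-0.0002,0],0],
    [[0.0013,-0.0005,0],0],
    [[0.0013,-0.0005,0],0]
  ]
}}

```text
time: 9.55
tool_pos: [0.5192, 0.0813, 0.1679]
tool_rot: [-0.001, 1.0, 0.03, 0.001]
contact_force: [-2.1, 1.7, 7.6]
gripper_width: 0.149
```

```bash
python3 - <<'E'
from h import *
im,d,K,T=shot('wrist','w6.png',(200,160,310,242),7); s=status.state(); print(s['tool_pos'],s['contact_force'],s['ft_torque'])
E
```

```text
[0.5192209  0.08130634 0.16792604] [-2.19374831  1.09550994  8.06450013] [ 0.27575005  0.48955568 -0.01131827]
```

View pics/w6.png

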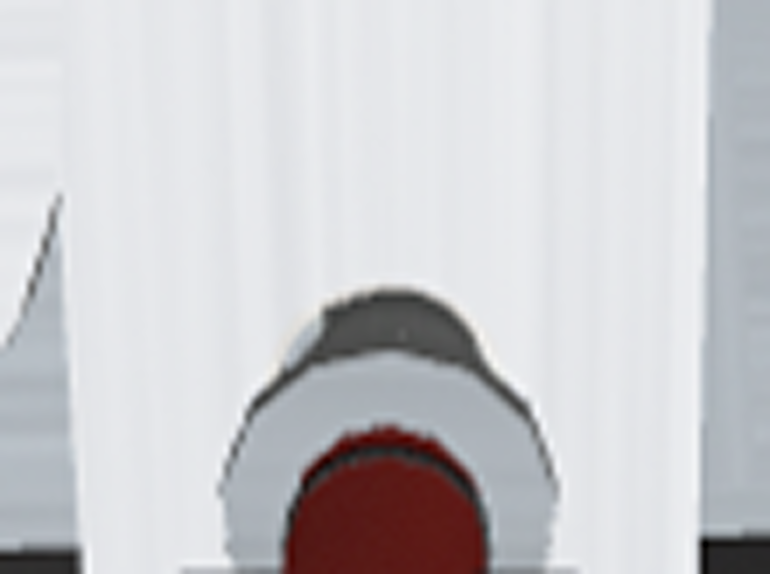

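>>> {"fn": "play_rows", "kwargs": {
  "deltas": [
    [[-0.001,0.0005,-0.001],0],
    [[-0.001,0.0005,-0.002],0],
    [[-0.001,0.0005,-0.002],0]
  ]
}}

```text
time: 9.98
tool_pos: [0.5192, 0.0815, 0.1673]
tool_rot: [-0.0, 1.0, 0.03, 0.003]
contact_force: [-2.7, 0.9, 12.3]
gripper_width: 0.149
```

>>> {"fn": "play_rows", "kwargs": {
  "deltas": [
    [[-0.0015,0.0003,-0.001],0],
    [[-0.0015,0.0003,-0.002],0],
    [[-0.0015,0.0003,-0.002],0]
  ]
}}

```text
time: 10.35
tool_pos: [0.518, 0.0817, 0.1657]
tool_rot: [0.0, 1.0, 0.03, 0.003]
contact_force: [-1.7, 0.6, 12.6]
gripper_width: 0.146
```

>>> {"fn": "play_rows", "kwargs": {
  "deltas": [
    [[-0.0005,0,-0.001],0],
    [[-0.0007,0,-0.002],0],
    [[-0.0007,0,-0.002],0]
  ]
}}

```text
time: 10.72
tool_pos: [0.5174, 0.0816, 0.1637]
tool_rot: [0.0, 1.0, 0.03, 0.003]
contact_force: [-2.9, -0.5, 13.0]
gripper_width: 0.149
```

>>> {"fn": "play_rows", "kwargs": {
  "deltas": [
    [[0,0,-0.001],0],
    [[0,0,-0.0015],0],
    [[0,0,-0.0015],0]
  ]
}}

```text
time: 11.1
tool_pos: [0.5175, 0.0816, 0.1623]
tool_rot: [0.0, 1.0, 0.03, 0.003]
contact_force: [-1.2, -0.0, 13.1]
gripper_width: 0.146
```

>>> {"fn": "play_rows", "kwargs": {
  "deltas": [
    [[0,0,-0.001],0],
    [[0,0,-0.002],0],
    [[0,0,-0.003],0],
    [[0,0,-0.003],0]
  ]
}}

```text
time: 11.6
tool_pos: [0.5175, 0.0815, 0.1593]
tool_rot: [0.0, 1.0, 0.03, 0.003]
contact_force: [-1.3, -0.7, 13.0]
gripper_width: 0.149
```

```bash
python3 - <<'E'
from h import *
im,d,K,T=shot('wrist','w7.png',(180,160,330,272),5); s=status.state(); print(s['tool_pos'],s['contact_force'],s['ft_torque'])
shot('side','d7.png',(160,110,340,245),4)
E
```

```text
[0.51748486 0.08149838 0.15926345] [-1.36925235  0.27532034 13.45808718] [-0.13477527  0.37060708 -0.01496906]
```

View pics/w7.png

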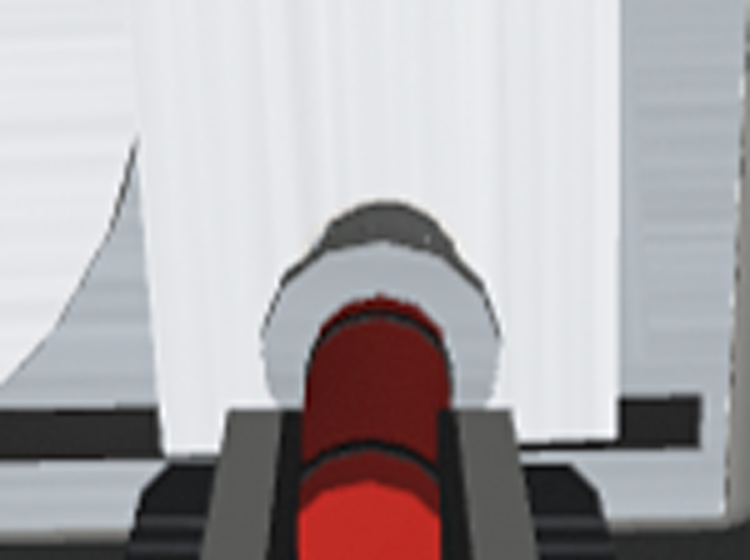

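View pics/d7.png

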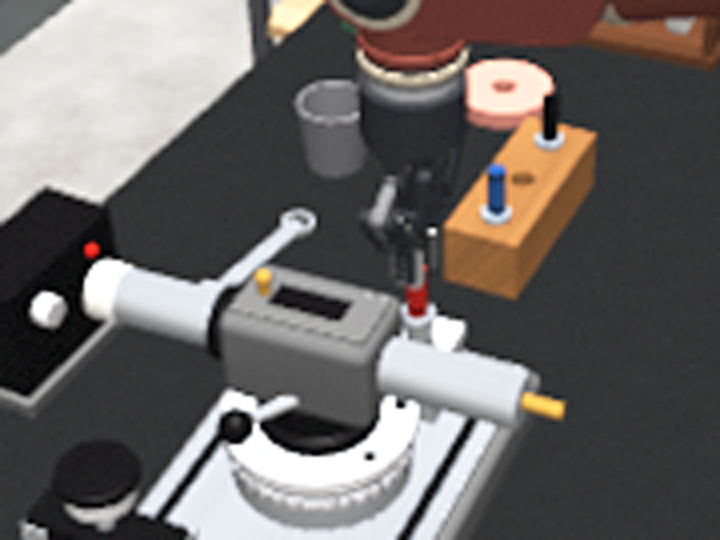

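>>> {"fn": "play_rows", "kwargs": {
  "deltas": [
    [[0.0001,0,-0.001],0],
    [[0.0002,0,-0.002],0],
    [[0.0003,-0.0001,-0.003],0],
    [[0.0004,-0.0001,-0.004],0]
  ]
}}

```text
time: 12.2
tool_pos: [0.5181, 0.0813, 0.1556]
tool_rot: [0.0, 1.0, 0.03, 0.004]
contact_force: [-2.0, -1.2, 14.3]
gripper_width: 0.149
```

>>> {"fn": "play_rows", "kwargs": {
  "deltas": [
    [[0.0001,0,-0.001],0],
    [[0.0002,0,-0.002],0],
    [[0.0003,-0.0001,-0.003],0],
    [[0.0004,-0.0001,-0.004],0]
  ]
}}

```text
time: 12.7
tool_pos: [0.5182, 0.081, 0.151]
tool_rot: [0.001, 1.0, 0.03, 0.003]
contact_force: [-2.1, 0.0, 13.4]
gripper_width: 0.148
```

>>> {"fn": "play_rows", "kwargs": {
  "deltas": [
    [[0.0001,0,-0.001],0],
    [[0.0002,0,-0.002],0],
    [[0.0003,-0.0001,-0.003],0],
    [[0.0004,-0.0001,-0.004],0]
  ]
}}

```text
time: 13.2
tool_pos: [0.5187, 0.0809, 0.1469]
tool_rot: [0.001, 1.0, 0.03, 0.003]
contact_force: [-2.1, -1.8, 12.3]
gripper_width: 0.15
```

>>> {"fn": "play_rows", "kwargs": {
  "deltas": [
    [[0.0001,0,-0.001],0],
    [[0.0002,0,-0.002],0],
    [[0.0002,-0.0001,-0.003],0],
    [[0.0002,-0.0001,-0.004],0]
  ]
}}

```text
time: 13.7
tool_pos: [0.5191, 0.0807, 0.1431]
tool_rot: [0.001, 1.0, 0.03, 0.004]
contact_force: [-1.4, -1.9, 12.6]
gripper_width: 0.146
```

>>> {"fn": "play_rows", "kwargs": {
  "deltas": [
    [[0.0001,-0.0001,-0.001],0],
    [[0.0002,-0.0003,-0.002],0],
    [[0.0002,-0.0004,-0.003],0],
    [[0.0002,-0.0004,-0.004],0]
  ]
}}

```text
time: 14.2
tool_pos: [0.5192, 0.0803, 0.1387]
tool_rot: [0.001, 1.0, 0.03, 0.003]
contact_force: [-1.7, -1.0, 9.9]
gripper_width: 0.148
```

>>> {"fn": "play_rows", "kwargs": {
  "deltas": [
    [[0,-0.0001,-0.001],0],
    [[0,-0.0002,-0.002],0],
    [[0,-0.0002,-0.003],0]
  ]
}}

```text
time: 14.58
tool_pos: [0.5195, 0.0802, 0.1363]
tool_rot: [0.001, 1.0, 0.03, 0.004]
contact_force: [-2.8, -1.6, 15.3]
gripper_width: 0.151
```

>>> {"fn": "play_rows", "kwargs": {
  "deltas": [
    [[0,0,-0.001],0],
    [[0,0,-0.002],0],
    [[0,0,-0.002],0]
  ]
}}

```text
time: 14.95
tool_pos: [0.5204, 0.0799, 0.1361]
tool_rot: [0.001, 1.0, 0.03, 0.005]
contact_force: [-3.6, -2.9, 18.7]
gripper_width: 0.145
```

```bash
python3 - <<'E'
from h import *
im,d,K,T=shot('wrist','w8.png',(130,120,330,270),4); s=status.state(); print(s['tool_pos'],s['contact_force'],s['ft_torque'])
shot('side','d8.png',(220,150,300,210),9)
P=cloud(d,K,T)
for u,v in ((235,212),(254,200),(275,212)): print(P[v,u].round(4))
E
```

```text
[0.52041787 0.07993984 0.13614469] [-2.12963679 -3.40525718 19.02764442] [-0.3497779   0.59310342  0.02417393]
[0.5266 0.0926 0.1192]
[0.535  0.0819 0.1201]
[0.528  0.0691 0.1193]
```

View pics/w8.png

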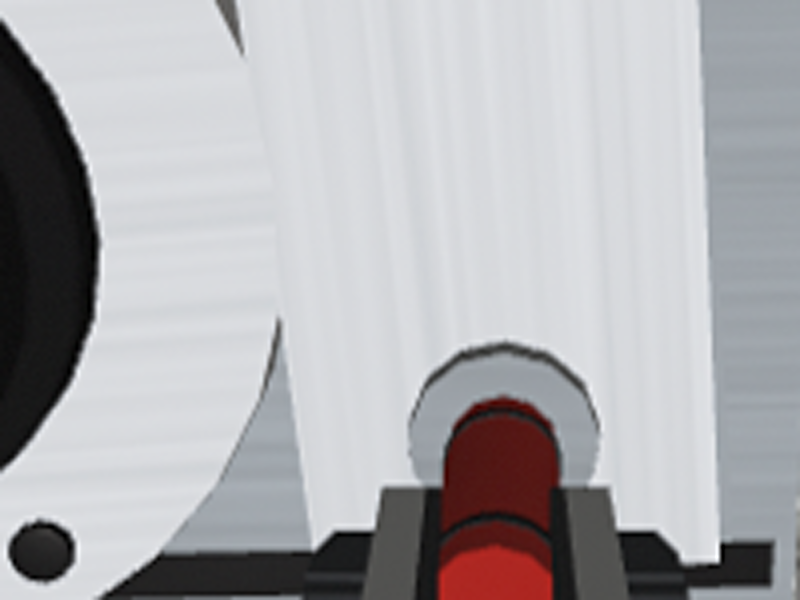

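View pics/d8.png

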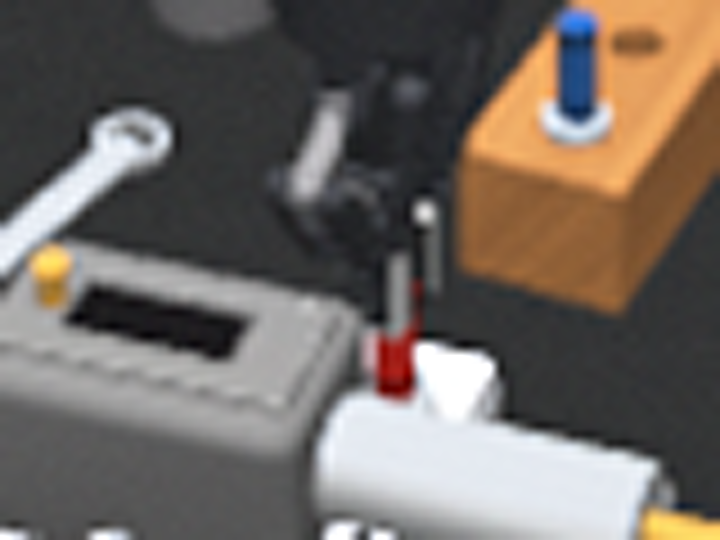

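```bash
python3 - <<'E'
from h import *
f=np.load('pics/w8.png.npz'); K,T,d=f['K'],f['T'],f['d']; P=cloud(d,K,T)
for y in (215,218,222,226,230,234): print(y,[(u,int(P[y,u,2]*1e4)) for u in range(230,284,3)])
for y in range(202,216): print(y,P[y,256].round(4))
E
```

```text
215 [(230, 1191), (233, 1193), (236, 1221), (239, 1253), (242, 1256), (245, 1254), (248, 1254), (251, 1253), (254, 1255), (257, 1255), (260, 1255), (263, 1261), (266, 1256), (269, 1266), (272, 1257), (275, 1238), (278, 1188), (281, 1197)]
218 [(230, 1192), (233, 1201), (236, 1262), (239, 1249), (242, 1251), (245, 1257), (248, 1259), (251, 1243), (254, 1251), (257, 1275), (260, 1240), (263, 1264), (266, 1259), (269, 1259), (272, 1249), (275, 1265), (278, 1190), (281, 1192)]
222 [(230, 1204), (233, 1209), (236, 1248), (239, 1252), (242, 1263), (245, 1262), (248, 1297), (251, 1331), (254, 1325), (257, 1323), (260, 1323), (263, 1292), (266, 1261), (269, 1268), (272, 1266), (275, 1258), (278, 1226), (281, 1204)]
226 [(230, 1193), (233, 1259), (236, 1258), (239, 1250), (242, 1256), (245, 1337), (248, 1354), (251, 1357), (254, 1375), (257, 1380), (260, 1364), (263, 1352), (266, 1326), (269, 1257), (272, 1248), (275, 1258), (278, 1262), (281, 1194)]
230 [(230, 1192), (233, 1258), (236, 1261), (239, 1258), (242, 1325), (245, 1386), (248, 1411), (251, 1418), (254, 1427), (257, 1437), (260, 1407), (263, 1396), (266, 1360), (269, 1316), (272, 1255), (275, 1255), (278, 1259), (281, 1199)]
234 [(230, 1199), (233, 1256), (236, 1255), (239, 1248), (242, 1392), (245, 1439), (248, 1467), (251, 1459), (254, 1477), (257, 1475), (260, 1465), (263, 1462), (266, 1418), (269, 1341), (272, 1261), (275, 1259), (278, 1254), (281, 1189)]
202 [0.5337 0.0807 0.1196]
203 [0.533  0.0806 0.1195]
204 [0.5323 0.0806 0.1193]
205 [0.5325 0.0806 0.1215]
206 [0.5324 0.0806 0.1229]
207 [0.5322 0.0806 0.1241]
208 [0.532  0.0806 0.1252]
209 [0.5315 0.0806 0.1254]
210 [0.5315 0.0806 0.1271]
211 [0.5303 0.0805 0.1254]
212 [0.5297 0.0805 0.1253]
213 [0.5296 0.0805 0.1266]
214 [0.5285 0.0804 0.1254]
215 [0.5281 0.0804 0.1259]
```

The collar top reads 6.2 mm above the flange all round, so it is seated (nominal 6 mm). I'll press slightly more, take the load off and let go.

>>> {"fn": "play_rows", "kwargs": {
  "deltas": [
    [[-0.0003,-0.0005,-0.001],0],
    [[-0.0003,-0.0005,-0.0015],0],
    [[-0.0003,-0.0005,-0.0015],0]
  ]
}}

```text
time: 15.42
tool_pos: [0.5208, 0.0797, 0.1361]
tool_rot: [0.001, 1.0, 0.03, 0.006]
contact_force: [-4.0, -2.0, 23.2]
gripper_width: 0.147
```

>>> {"fn": "play_rows", "kwargs": {
  "deltas": [
    [[0,0,0.003],0],
    [[0,0,0.006],0],
    [[0,0,0.006],0]
  ]
}}

```text
time: 15.8
tool_pos: [0.5182, 0.0798, 0.1364]
tool_rot: [0.0, 1.0, 0.03, 0.003]
contact_force: [2.9, -2.0, 7.0]
gripper_width: 0.144
```

>>> {"fn": "play_rows", "kwargs": {
  "deltas": [
    [[0,0,0.001],0],
    [[0,0,0.001],0],
    [[0,0,0.001],0],
    [[0,0,0.001],0]
  ],
  "grip": -0.05
}}

```text
time: 16.3
tool_pos: [0.5158, 0.0802, 0.1349]
tool_rot: [-0.0, 1.0, 0.03, -0.001]
contact_force: [-0.6, -0.6, 1.0]
gripper_width: 0.478
```

>>> {"fn": "play_rows", "kwargs": {
  "deltas": [
    [[0,0,0.02],0],
    [[0,0,0.05],0],
    [[-0.02,0,0.08],0],
    [[-0.05,0,0.08],0],
    [[-0.05,0,0.08],0]
  ]
}}

```text
time: 16.92
tool_pos: [0.4661, 0.0803, 0.2177]
tool_rot: [0.0, 1.0, 0.03, 0.002]
contact_force: [0.4, 0.3, -0.4]
gripper_width: 0.472
```

```bash
python3 - <<'E'
from h import *
im,d,K,T=shot('wrist','w9.png'); s=status.state(); print(s['tool_pos'],s['contact_force'])
P=cloud(d,K,T)
hsv=cv2.cvtColor(im,cv2.COLOR_BGR2HSV)
shot('side','d9.png',(220,150,300,210),9)
E
```

```text
[0.46655113 0.08018629 0.21708375] [ 0.41325779  0.01965906 -0.29819521]
```

View pics/w9.png

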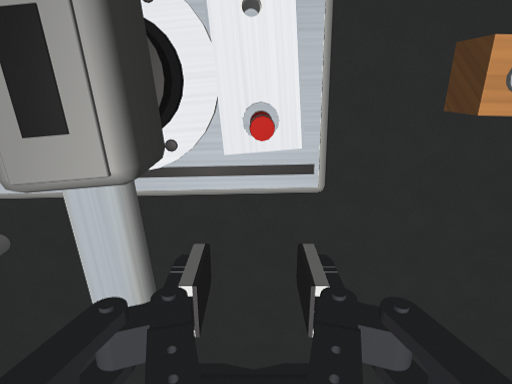

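Red pin is in, handle top at (262,126). The lock hole has swung to about (251,6). I'll shift so the camera sees the lock hole properly.

>>> {"fn": "play_rows", "kwargs": {
  "deltas": [
    [[0.045,0.02,0],0.1],
    [[0.045,0.02,0],0.1],
    [[0.045,0.02,0],0.1]
  ]
}}

```text
time: 17.4
tool_pos: [0.5114, 0.1001, 0.2152]
tool_rot: [0.0, 0.997, 0.08, -0.001]
contact_force: [-0.2, -0.5, 0.1]
gripper_width: 0.478
```

>>> {"fn": "play_rows", "kwargs": {
  "deltas": [
    [[0,0,0],0]
  ]
}}

```text
time: 17.52
tool_pos: [0.5111, 0.0999, 0.2158]
tool_rot: [0.0, 0.997, 0.08, 0.0]
contact_force: [0.4, 0.7, 0.3]
gripper_width: 0.472
```

```bash
python3 - <<'E'
from h import *
im,d,K,T=shot('wrist','w10.png'); s=status.state(); print(s['tool_pos'],s['contact_force'])
P=cloud(d,K,T)
cv2.imwrite('pics/w10c.png',cv2.resize(im[40:200,180:340],None,fx=3.7,fy=3.7,interpolation=2))
E
```

```text
[0.51106742 0.09990687 0.21586816] [-0.34738889 -0.52131259  0.53558622]
```

View pics/w10c.png

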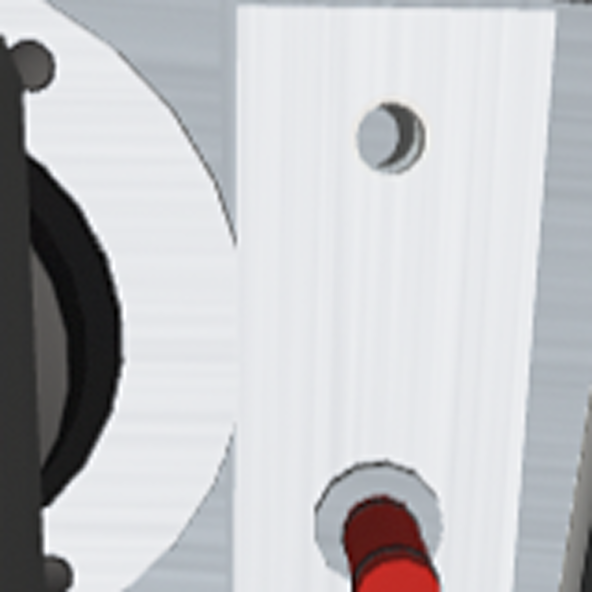

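View pics/d9.png

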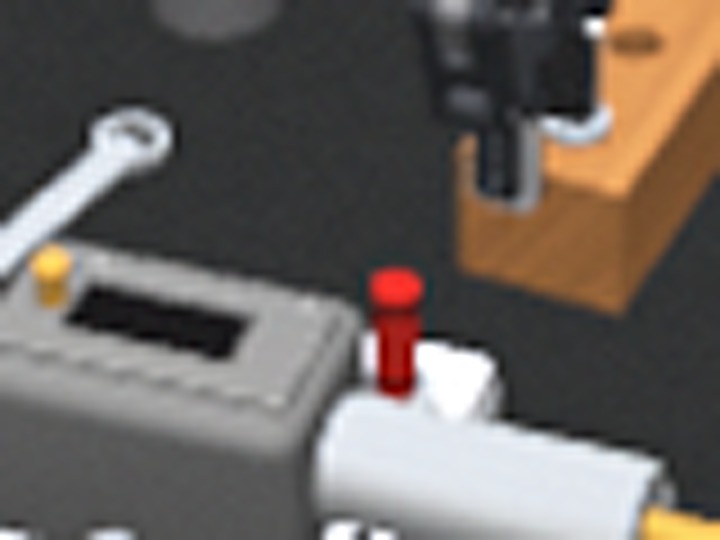

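```bash
python3 - <<'E'
from h import *
f=np.load('pics/w10.png.npz'); K,T,d=f['K'],f['T'],f['d']; P=cloud(d,K,T)
c=lambda x,y:(180+x/3.7-.4,40+y/3.7-.4)
L=onplane(*c(391,138),.119,K,T); R=onplane(*c(378,524),.125,K,T); print(L,R,(L-R)[:2],np.hypot(*(L-R)[:2]))
a=np.arctan2(*(L-R)[1::-1]); print('yaw',a)
for y in range(66,92,3): print([int(P[y,x,2]*1e4) for x in range(270,304,3)])
for y in range(168,190,3): print([int(P[y,x,2]*1e4) for x in range(264,304,3)])
E
```

```text
[0.59690397 0.09113191 0.119     ] [0.51895851 0.07971759 0.125     ] [0.07794547 0.01141432] 0.07877679108844397
yaw 0.14540633367571845
[1194, 1179, 1195, 1203, 1190, 1188, 1185, 1197, 1206, 1195, 1208, 1197]
[1195, 1191, 1199, 3838, 652, 731, 918, 1168, 1192, 1194, 3838, 1191]
[1194, 1197, 1176, 655, 673, 653, 798, 994, 1196, 1202, 1204, 1200]
[1175, 1199, 1173, 655, 650, 659, 716, 974, 1153, 1193, 1186, 1193]
[1202, 1200, 656, 639, 663, 658, 761, 1023, 1150, 1188, 1199, 1188]
[1194, 1198, 1192, 658, 643, 654, 911, 1056, 1182, 1187, 1187, 1194]
[1180, 1190, 1190, 1046, 827, 1050, 1058, 1166, 1205, 1197, 1199, 1200]
[1196, 1202, 1202, 1199, 1188, 1189, 1189, 1198, 1193, 1201, 1188, 1197]
[1192, 1186, 1194, 1202, 1189, 1194, 1194, 1198, 1182, 1190, 1195, 1184]
[1200, 1200, 1184, 1263, 1241, 1257, 1260, 1256, 1254, 1247, 1201, 1206, 1195, 1196]
[1184, 1200, 1258, 1258, 1255, 1262, 1268, 1254, 1251, 1256, 1259, 1187, 1201, 1187]
[1198, 1248, 1246, 1250, 1265, 1285, 1317, 1281, 1257, 1254, 1260, 1255, 1196, 1194]
[1198, 1250, 1253, 1247, 1329, 1363, 1380, 1391, 1362, 1252, 1256, 1260, 1186, 1191]
[1198, 1251, 1250, 1275, 1386, 1433, 1458, 1476, 1448, 1375, 1253, 1264, 1180, 1185]
[1198, 1244, 1263, 1342, 1452, 1502, 1530, 1536, 1542, 1496, 1249, 1253, 1200, 1200]
[1201, 1257, 1256, 1385, 1513, 1557, 1597, 1623, 1620, 1588, 1493, 1260, 1202, 1188]
[1194, 1268, 1255, 1337, 1560, 1636, 1667, 1680, 1688, 1665, 1634, 1259, 1186, 1184]
```

>>> {"fn": "play_rows", "kwargs": {
  "deltas": [
    [[0.01,-0.062,0],-0.02],
    [[0.02,-0.124,0],-0.04],
    [[0.03,-0.186,0],-0.06],
    [[0.04,-0.248,0],-0.08],
    [[0.05,-0.308,0],-0.1]
  ]
}}

```text
time: 18.2
tool_pos: [0.561, -0.21, 0.2163]
tool_rot: [0.0, 1.0, 0.029, 0.001]
contact_force: [0.7, 0.4, 0.1]
gripper_width: 0.474
```

>>> {"fn": "play_rows", "kwargs": {
  "deltas": [
    [[0.009,-0.06,0],0],
    [[0.009,-0.074,-0.02],0],
    [[0.009,-0.074,-0.04],0],
    [[0.009,-0.074,-0.04],0]
  ]
}}

```text
time: 18.7
tool_pos: [0.5685, -0.2793, 0.1719]
tool_rot: [-0.002, 1.0, 0.031, -0.002]
contact_force: [-0.3, 0.2, 0.3]
gripper_width: 0.475
```

```bash
python3 - <<'E'
from h import *
s=status.state(); print(s['tool_pos'],s['contact_force'],s['tool_rot'])
im,d,K,T=shot('wrist','w11.png')
E
```

```text
[ 0.56848564 -0.27927045  0.17190127] [-0.25639027  0.23810484  0.34104331] [-0.0019694   0.99952937  0.03051411 -0.00245877]
```

View pics/w11.png

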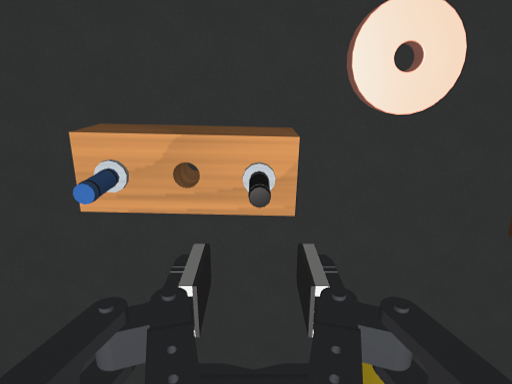

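The black handle (top at (260,197)) is nearly centred between the pads.

```bash
python3 - <<'E'
from h import *
f=np.load('pics/w11.png.npz'); K,T,d=f['K'],f['T'],f['d']
print(onplane(260,197,.112,K,T),onplane(259.5,178.5,.066,K,T))
print(status.state()['tool_pos'])
E
```

```text
[ 0.56996418 -0.28221008  0.112     ] [ 0.57063129 -0.28245328  0.066     ]
[ 0.56939158 -0.27964283  0.17368523]
```

>>> {"fn": "play_rows", "kwargs": {
  "deltas": [
    [[0.0008,-0.0025,-0.03],0],
    [[0.0008,-0.0025,-0.06],0],
    [[0.0008,-0.0025,-0.085],0],
    [[0.0008,-0.0025,-0.096],0],
    [[0.0008,-0.0025,-0.096],0]
  ]
}}

```text
time: 19.38
tool_pos: [0.5712, -0.2835, 0.0795]
tool_rot: [-0.0, 1.0, 0.03, -0.0]
contact_force: [0.6, 0.3, 0.3]
gripper_width: 0.477
```

>>> {"fn": "play_rows", "kwargs": {
  "deltas": [
    [[0,0,0],0],
    [[0,0,0],0],
    [[0,0,0],0],
    [[0,0,0],0]
  ],
  "grip": -1
}}

```text
time: 19.88
tool_pos: [0.5722, -0.2847, 0.0815]
tool_rot: [0.0, 1.0, 0.03, 0.001]
contact_force: [0.8, 2.1, 6.0]
gripper_width: 0.137
```

>>> {"fn": "play_rows", "kwargs": {
  "deltas": [
    [[0,0,0.03],0],
    [[0,0,0.06],0],
    [[0,0,0.1],0],
    [[0,0,0.138],0],
    [[0,0,0.138],0]
  ]
}}

```text
time: 20.5
tool_pos: [0.5728, -0.2857, 0.2217]
tool_rot: [0.002, 1.0, 0.03, 0.003]
contact_force: [0.0, -0.1, -1.4]
gripper_width: 0.137
```

```bash
python3 - <<'E'
from h import *
im,d,K,T=shot('wrist','w12.png'); s=status.state(); print(s['tool_pos'],s['contact_force'])
E
```

```text
[ 0.57154674 -0.2849334   0.21864423] [-0.56000157 -0.31084532 -2.60217851]
```

View pics/w12.png

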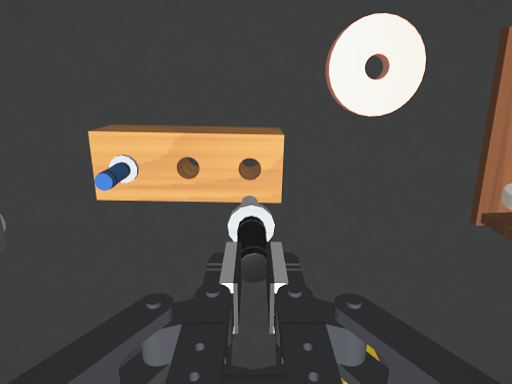

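>>> {"fn": "play_rows", "kwargs": {
  "deltas": [
    [[0.005,0.062,0],0.02],
    [[0.01,0.124,0],0.04],
    [[0.015,0.186,0],0.06],
    [[0.02,0.248,0],0.08],
    [[0.022,0.308,0],0.1]
  ]
}}

```text
time: 21.18
tool_pos: [0.5915, 0.0257, 0.2141]
tool_rot: [-0.0, 0.997, 0.08, -0.002]
contact_force: [0.6, -0.1, -1.7]
gripper_width: 0.135
```

>>> {"fn": "play_rows", "kwargs": {
  "deltas": [
    [[0.0035,0.06,0],0],
    [[0.0035,0.067,0],0],
    [[0.0035,0.067,-0.01],0],
    [[0.0035,0.067,-0.01],0]
  ]
}}

```text
time: 21.68
tool_pos: [0.5953, 0.0892, 0.2046]
tool_rot: [0.0, 0.997, 0.079, -0.002]
contact_force: [-0.4, -0.1, -1.1]
gripper_width: 0.137
```

```bash
python3 - <<'E'
from h import *
im,d,K,T=shot('wrist','w13.png',(180,140,330,252),5); s=status.state(); print(s['tool_pos'],s['contact_force'])
print('pred hole',proj(np.array([.597,.0912,.119]),K,T))
E
```

```text
[0.59579746 0.08906734 0.2055266 ] [-0.75067857 -0.78416106 -1.92542296]
pred hole (np.float64(253.0474323327724), np.float64(185.69058308097624))
```

View pics/w13.png

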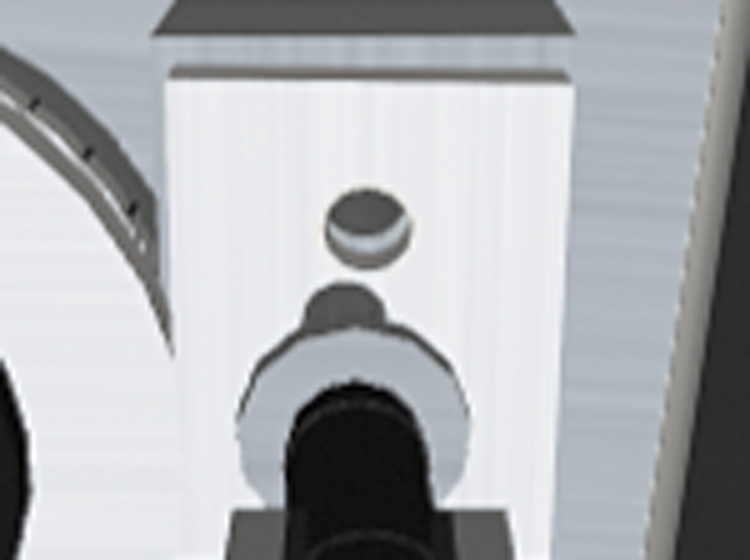

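```bash
python3 - <<'E'
from h import *
f=np.load('pics/w13.png.npz'); K,T,d=f['K'],f['T'],f['d']; P=cloud(d,K,T)
cv2.imwrite('pics/w13c.png',cv2.resize(f['im'][172:200,236:272],None,fx=20,fy=20,interpolation=2))
c=lambda x,y:(180+x/5-.4,140+y/5-.4)
print('mouth c',onplane(*c(368,228),.119,K,T), 'plate low',onplane(*c(368,238),.106,K,T),'mouth low',onplane(*c(368,270),.119,K,T),'flange bot low',onplane(*c(368,253),.107,K,T))
for z in (.145,.142): print('nose far',onplane(*c(344,282),z,K,T), 'L/R',onplane(*c(305,310),z,K,T),onplane(*c(386,310),z,K,T))
print('coll',onplane(*c(354,440),.19,K,T))
for y in (284,290,300,310): u,v=c(345,y); print(y,P[int(round(v)),int(round(u))].round(4))
u,v=c(354,350);print('collar',[P[int(round(c(x,370)[1])),int(round(c(x,370)[0]))].round(4).tolist() for x in (265,440)])
E
```

```text
mouth c [0.59741595 0.09114484 0.119     ] plate low [0.59179567 0.09024942 0.106     ] mouth low [0.59056206 0.09005733 0.119     ] flange bot low [0.58954295 0.08989226 0.107     ]
nose far [0.59678628 0.09450729 0.145     ] L/R [0.59173404 0.09937011 0.145     ] [0.5935475  0.08793264 0.145     ]
nose far [0.59577103 0.09439099 0.142     ] L/R [0.59065207 0.09931801 0.142     ] [0.59248948 0.08772952 0.142     ]
coll [0.59279017 0.09209875 0.19      ]
284 [0.5988 0.0943 0.1508]
290 [0.5984 0.0942 0.1537]
300 [0.5987 0.0942 0.1587]
310 [0.6068 0.0952 0.1854]
collar [[0.5996, 0.1034, 0.1896], [0.6025, 0.0832, 0.189]]
```

View pics/w13c.png

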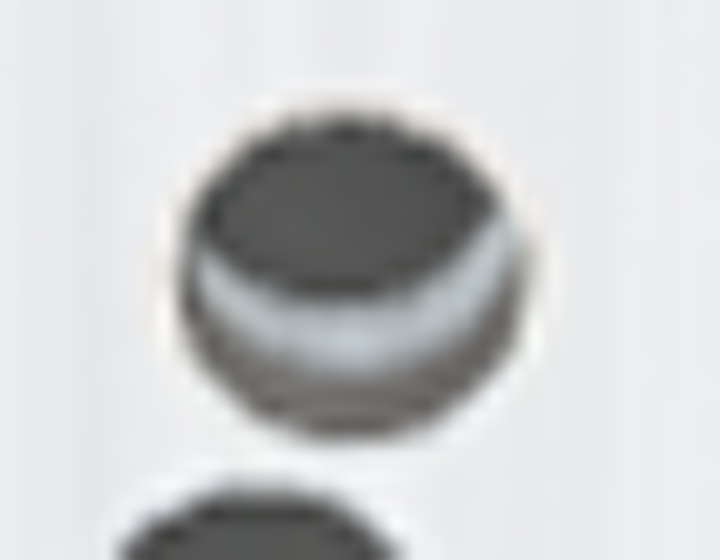

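>>> {"fn": "play_rows", "kwargs": {
  "deltas": [
    [[0.003,-0.0012,-0.008],0],
    [[0.006,-0.0025,-0.015],0],
    [[0.006,-0.0025,-0.015],0],
    [[0.006,-0.0025,-0.015],0]
  ]
}}

```text
time: 22.22
tool_pos: [0.6027, 0.088, 0.1925]
tool_rot: [-0.0, 0.997, 0.08, -0.0]
contact_force: [-0.2, 0.3, -1.1]
gripper_width: 0.138
```

```bash
python3 - <<'E'
from h import *
im,d,K,T=shot('wrist','w14.png',(200,160,310,242),7); s=status.state(); print(s['tool_pos'],s['contact_force'])
E
```

```text
[0.60274107 0.08810471 0.19276133] [ 0.94817636  1.11758176 -1.32934161]
```

View pics/w14.png

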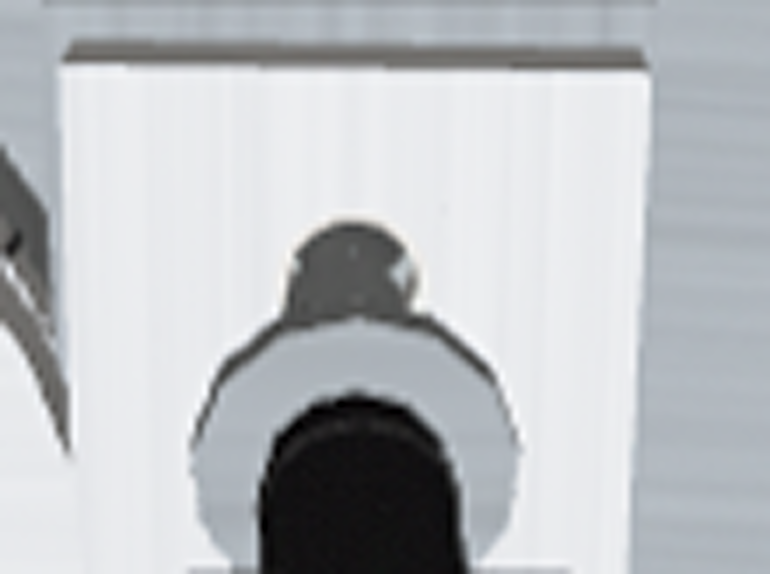

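>>> {"fn": "play_rows", "kwargs": {
  "deltas": [
    [[-0.0005,-0.0005,-0.004],0],
    [[-0.0005,-0.0005,-0.008],0],
    [[-0.0005,-0.0005,-0.012],0],
    [[-0.0005,-0.0005,-0.014],0]
  ]
}}

```text
time: 22.78
tool_pos: [0.6018, 0.0876, 0.1779]
tool_rot: [-0.0, 0.997, 0.08, -0.0]
contact_force: [-0.9, -0.2, -1.5]
gripper_width: 0.139
```

>>> {"fn": "play_rows", "kwargs": {
  "deltas": [
    [[0,0,-0.002],0],
    [[0,0,-0.004],0],
    [[0,0,-0.005],0]
  ]
}}

```text
time: 23.15
tool_pos: [0.602, 0.0876, 0.1733]
tool_rot: [0.0, 0.997, 0.08, -0.0]
contact_force: [-0.4, -0.6, -2.3]
gripper_width: 0.135
```

>>> {"fn": "play_rows", "kwargs": {
  "deltas": [
    [[0,0,-0.002],0],
    [[0,0,-0.004],0],
    [[0,0,-0.005],0]
  ]
}}

```text
time: 23.52
tool_pos: [0.602, 0.0876, 0.1682]
tool_rot: [-0.0, 0.997, 0.08, -0.0]
contact_force: [-0.9, -0.2, -1.6]
gripper_width: 0.136
```

>>> {"fn": "play_rows", "kwargs": {
  "deltas": [
    [[0,0,-0.002],0],
    [[0,0,-0.003],0],
    [[0,0,-0.004],0]
  ]
}}

```text
time: 23.9
tool_pos: [0.6021, 0.0877, 0.1644]
tool_rot: [-0.0, 0.997, 0.08, -0.0]
contact_force: [-1.8, 0.1, -1.3]
gripper_width: 0.139
```

>>> {"fn": "play_rows", "kwargs": {
  "deltas": [
    [[0,0,-0.002],0],
    [[0,0,-0.003],0],
    [[0,0,-0.004],0]
  ]
}}

```text
time: 24.28
tool_pos: [0.6021, 0.0876, 0.1604]
tool_rot: [-0.0, 0.997, 0.08, -0.0]
contact_force: [-1.3, 0.3, -1.7]
gripper_width: 0.141
```

>>> {"fn": "play_rows", "kwargs": {
  "deltas": [
    [[0,0,-0.002],0],
    [[0,0,-0.003],0],
    [[0,0,-0.004],0]
  ]
}}

```text
time: 24.65
tool_pos: [0.6021, 0.0876, 0.1564]
tool_rot: [-0.0, 0.997, 0.08, -0.0]
contact_force: [0.0, 0.4, -0.7]
gripper_width: 0.135
```

Sliding in freely. About 18 mm to go.

>>> {"fn": "play_rows", "kwargs": {
  "deltas": [
    [[0,0,-0.002],0],
    [[0,0,-0.004],0],
    [[0,0,-0.006],0],
    [[0,0,-0.007],0]
  ]
}}

```text
time: 25.15
tool_pos: [0.6021, 0.0877, 0.1494]
tool_rot: [-0.0, 0.997, 0.08, -0.0]
contact_force: [-0.5, -0.3, -0.2]
gripper_width: 0.137
```

>>> {"fn": "play_rows", "kwargs": {
  "deltas": [
    [[0,0,-0.002],0],
    [[0,0,-0.003],0],
    [[0,0,-0.004],0],
    [[0,0,-0.005],0]
  ]
}}

```text
time: 25.65
tool_pos: [0.6024, 0.0878, 0.1453]
tool_rot: [-0.0, 0.997, 0.08, 0.0]
contact_force: [-3.6, 1.2, 5.5]
gripper_width: 0.141
```

>>> {"fn": "play_rows", "kwargs": {
  "deltas": [
    [[-0.0008,0.0003,0],0],
    [[-0.0008,0.0003,-0.001],0],
    [[-0.0008,0.0003,-0.002],0],
    [[-0.0008,0.0003,-0.002],0]
  ]
}}

```text
time: 26.15
tool_pos: [0.6009, 0.0878, 0.1415]
tool_rot: [0.0, 0.997, 0.08, -0.001]
contact_force: [-0.1, -0.2, -2.4]
gripper_width: 0.138
```

```bash
python3 - <<'E'
from h import *
im,d,K,T=shot('wrist','w15.png',(170,140,330,260),5); s=status.state(); print(s['tool_pos'],s['contact_force'])
P=cloud(d,K,T)
for v in range(180,232,4): print(v,[int(P[v,u,2]*1e4) for u in range(224,290,5)])
E
```

```text
[0.60095843 0.08783474 0.14175959] [-0.30793376 -0.45637413 -1.7015638 ]
180 [1058, 1060, 1048, 1059, 1066, 1061, 1060, 1060, 1074, 1057, 1050, 3094, 1046, 1056]
184 [1145, 1139, 1141, 1137, 1133, 1128, 1131, 1125, 1126, 1119, 1136, 1115, 1127, 1121]
188 [1182, 1190, 1202, 1192, 1181, 1188, 1210, 1203, 1184, 1197, 1204, 1204, 1195, 1193]
192 [1200, 1190, 1209, 1196, 1200, 1203, 1178, 1180, 1200, 1183, 1197, 1197, 1206, 1195]
196 [1197, 1195, 1196, 1198, 1195, 1187, 1197, 1200, 1200, 1198, 1192, 1188, 1198, 1187]
200 [1200, 1204, 1206, 1197, 1189, 1198, 1186, 1206, 1193, 1198, 1198, 1201, 1183, 1210]
204 [1191, 1179, 1194, 1188, 1222, 1238, 1228, 1191, 1191, 1204, 1194, 1191, 1190, 1201]
208 [1199, 1198, 1196, 3094, 1269, 1269, 1263, 1266, 1233, 1189, 1198, 1204, 1190, 1194]
212 [1192, 1201, 1268, 1276, 1266, 1258, 1275, 1255, 1271, 1209, 1203, 1194, 1203, 1197]
216 [1200, 1191, 1267, 1272, 1268, 1281, 1267, 1267, 1276, 1249, 1198, 1201, 1199, 1202]
220 [1195, 1269, 1272, 1276, 1314, 1347, 1352, 1302, 1262, 1263, 1190, 1196, 1208, 1192]
224 [1201, 1265, 1267, 1299, 1375, 1404, 1388, 1370, 1281, 1273, 1190, 1194, 1202, 1196]
228 [1194, 1277, 1266, 1377, 1429, 1445, 1445, 1421, 1344, 1258, 1189, 1187, 1194, 1183]
```

View pics/w15.png

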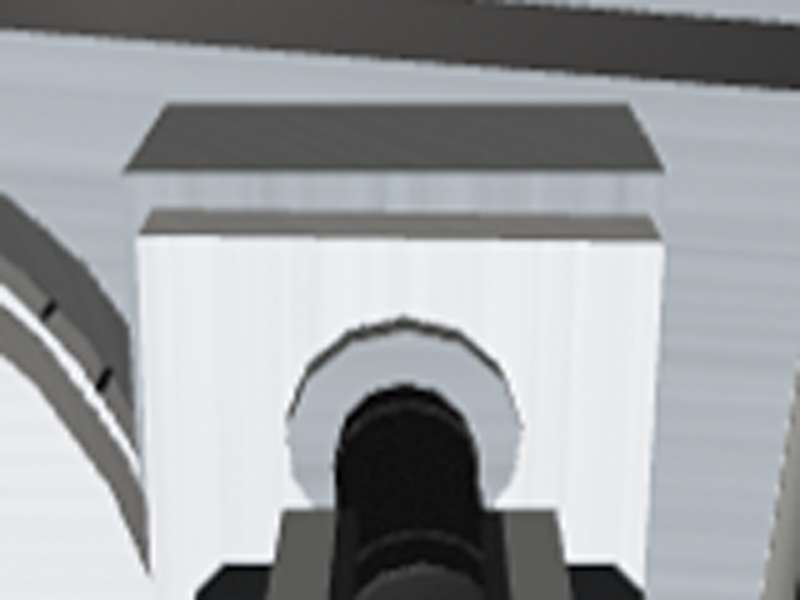

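Collar top is about 7.2 mm above the flange, so roughly 1 mm remains. I'll press it home.

>>> {"fn": "play_rows", "kwargs": {
  "deltas": [
    [[0,0,-0.001],0],
    [[0,0,-0.002],0],
    [[0,0,-0.003],0],
    [[0,0,-0.003],0]
  ]
}}

```text
time: 26.7
tool_pos: [0.6016, 0.088, 0.1407]
tool_rot: [0.0, 0.997, 0.08, 0.0]
contact_force: [-3.9, -0.4, 4.8]
gripper_width: 0.144
```

>>> {"fn": "play_rows", "kwargs": {
  "deltas": [
    [[0,0,-0.001],0],
    [[0,0,-0.002],0],
    [[0,0,-0.003],0],
    [[0,0,-0.003],0]
  ]
}}

```text
time: 27.2
tool_pos: [0.6026, 0.0884, 0.1405]
tool_rot: [-0.0, 0.997, 0.08, 0.002]
contact_force: [-6.4, 1.1, 14.0]
gripper_width: 0.137
```

>>> {"fn": "play_rows", "kwargs": {
  "deltas": [
    [[-0.001,0.0003,0],0],
    [[-0.002,0.0003,-0.001],0],
    [[-0.002,0.0003,-0.001],0]
  ]
}}

```text
time: 27.58
tool_pos: [0.6022, 0.0885, 0.1405]
tool_rot: [0.0, 0.997, 0.08, 0.004]
contact_force: [-3.4, 0.7, 13.8]
gripper_width: 0.138
```

```bash
python3 - <<'E'
from h import *
im,d,K,T=shot('wrist','w16.png',(170,140,330,260),5); s=status.state(); print(s['tool_pos'],s['contact_force'])
P=cloud(d,K,T)
for v in range(188,236,4): print(v,[int(P[v,u,2]*1e4) for u in range(224,290,5)])
E
```

```text
[0.60217452 0.08852485 0.14044722] [-2.81149615  0.35393896 13.7661306 ]
188 [1168, 1154, 1167, 1153, 1163, 1166, 1167, 1152, 1165, 1154, 1164, 1152, 1156, 1153]
192 [1206, 1183, 1197, 1195, 1201, 1205, 1195, 1200, 1190, 1190, 1180, 1194, 1198, 1185]
196 [1197, 1194, 1191, 1196, 1197, 1187, 1188, 1193, 1184, 1193, 1192, 1203, 1198, 1201]
200 [1194, 1198, 3090, 1200, 1197, 1199, 1198, 1196, 1195, 1196, 1196, 1200, 1198, 1192]
204 [1184, 1191, 1195, 1191, 1190, 1189, 1195, 1211, 1187, 1188, 1194, 1208, 1191, 1193]
208 [1193, 1196, 1199, 1219, 1237, 1248, 1255, 1231, 1187, 1189, 1188, 1190, 1196, 1199]
212 [1187, 1189, 1218, 1261, 1253, 1252, 1263, 1245, 1263, 1202, 1196, 1202, 1199, 1189]
216 [1204, 1191, 1264, 1255, 1265, 1256, 1266, 1254, 1248, 1255, 1197, 1197, 1195, 1192]
220 [1202, 1180, 1258, 1262, 1275, 1307, 1309, 1253, 1254, 1256, 1199, 1204, 1189, 1199]
224 [1190, 1260, 1256, 1264, 1337, 1361, 1363, 1344, 1260, 1258, 1194, 1202, 1188, 1193]
228 [1181, 1262, 1268, 1341, 1416, 1418, 1422, 1409, 1339, 1263, 1255, 1197, 1195, 3090]
232 [1189, 1262, 1250, 1391, 1458, 1469, 1483, 1472, 1401, 1250, 1200, 1199, 1185, 1184]
```

The collar is now 6.1 mm above the flange, so it is seated. I'll unload, let go and back off.

>>> {"fn": "play_rows", "kwargs": {
  "deltas": [
    [[0,0,0.003],0],
    [[0,0,0.005],0],
    [[0,0,0.005],0]
  ]
}}

```text
time: 28.0
tool_pos: [0.5997, 0.0882, 0.1406]
tool_rot: [0.0, 0.997, 0.08, 0.001]
contact_force: [0.6, -0.4, 2.1]
gripper_width: 0.137
```

>>> {"fn": "play_rows", "kwargs": {
  "deltas": [
    [[0,0,0.001],0],
    [[0,0,0.001],0],
    [[0,0,0.001],0],
    [[0,0,0.001],0]
  ],
  "grip": -0.05
}}

```text
time: 28.5
tool_pos: [0.5991, 0.0882, 0.1412]
tool_rot: [-0.0, 0.997, 0.08, -0.0]
contact_force: [-0.5, 0.2, 0.1]
gripper_width: 0.473
```

>>> {"fn": "play_rows", "kwargs": {
  "deltas": [
    [[0,0,0.02],0],
    [[0,0,0.06],0],
    [[0,0,0.1],0],
    [[-0.06,0,0.1],0],
    [[-0.11,0,0.1],0]
  ]
}}

```text
time: 29.12
tool_pos: [0.4888, 0.0882, 0.244]
tool_rot: [0.0, 0.997, 0.08, 0.001]
contact_force: [0.1, 0.2, 0.1]
gripper_width: 0.475
```

>>> {"fn": "play_rows", "kwargs": {
  "deltas": [
    [[0,0,0],0],
    [[0,0,0],0]
  ]
}}

```text
time: 29.38
tool_pos: [0.4901, 0.0883, 0.2432]
tool_rot: [0.0, 0.997, 0.08, 0.002]
contact_force: [0.7, 0.7, 0.4]
gripper_width: 0.472
```

```bash
python3 - <<'E'
from h import *
im,d,K,T=shot('wrist','w17.png',(150,20,330,155),4.4); s=status.state(); print(s['tool_pos'],s['contact_force'])
P=cloud(d,K,T)
hsv=cv2.cvtColor(im,cv2.COLOR_BGR2HSV)
np.set_printoptions(linewidth=200)
cv2.imwrite('pics/w17f.png',im)
shot('scene','s17.png')
E
```

```text
[0.49036699 0.08818883 0.24294181] [-0.24043738 -0.01516012 -0.31691478]
```

View pics/w17f.png

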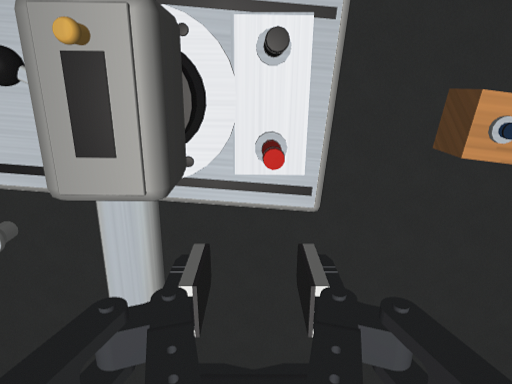

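View pics/s17.png

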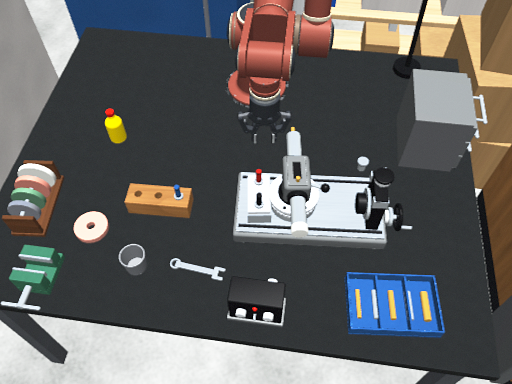

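Both pins are in the flange, red at about (272,150) and black at (274,45) in the wrist view. In the scene view the bystanders and the blue pin look untouched. One last check of the heights.

```bash
python3 - <<'E'
from h import *
f=np.load('pics/w17.png.npz'); K,T,d=f['K'],f['T'],f['d']; P=cloud(d,K,T); im=f['im']
fl=P[60:130,240:255,2]; print('flange',np.median(fl))
for n,(cx,cy,tx,ty) in {'red':(271,147,274,160),'blk':(272,47,277,37)}.items():
    print(n,'top',np.median(P[ty-3:ty+4,tx-3:tx+4,2]))
    v,u=np.mgrid[cy-22:cy+23,cx-22:cx+23]; Q=P[cy-22:cy+23,cx-22:cx+23].reshape(-1,3)
    m=(Q[:,2]>.1228)&(Q[:,2]<.129); q=Q[m]; c=q[:,:2].mean(0)
    A=np.c_[q[:,:2]-c,np.ones(len(q))]; s=np.linalg.lstsq(A,q[:,2],rcond=None)[0]; print(len(q),np.median(q[:,2]),'slope',s[:2].round(3),c)
E
```

```text
flange 0.11949874666086022
red top 0.17169903657379976
390 0.12541621721723809 slope [-0.015 -0.012] [0.52316729 0.08145715]
blk top 0.17143788125336187
465 0.1254174225335118 slope [0.012 0.001] [0.59389447 0.09276157]
```

Both collars are 5.9 mm above the flange and flat, and both handle tops are 52 mm above it. I'm handing it in.

```bash
python3 -c "
from h import *
print(ticket.job_done())"
```

```text
the job is handed in; nothing more can be done
None
```

The job is done and handed in at about 29.5 s of robot time. Both pins are seated and the gripper is clear of them.

- **Taper pin:** I pressed the red pin down through the larger flange hole. Most of the way took 12–15 N, with at most 23 N measured once the collar had seated. I kept the sideways force to a few newtons so the pin could follow the plate's hole. This turned the head by about 0.08 rad.
- **Lock pin:** The black pin slid in almost freely. It met a little side contact near the bottom, which I eased by shifting slightly, and pressing it home took about 14 N (sideways force peaked at about 6 N).
- **Last checks:** After release, both collars measured 5.9 mm above the flange (nominal 6 mm) with slopes under 0.02. Both handle tops were 52 mm above it, which matches the nominal height. The blue pin is still in the rack, and the other things look unmoved in the scene picture.
- **What disagreed:** The first wrist-camera fix of the taper hole was about 2 mm off in y, so I measured it again before inserting the pin. The pins also looked about 2° tilted in the gripper, but the last check found both collars flat.

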